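# Set up the puzzle table

### The arm

A 6-joint arm with a two-finger parallel gripper is mounted at the origin on the work surface. World frame = base frame: x ahead of the robot, y to its left, z up, the work surface at z = 0. Lengths are in m, angles in rad, forces in N, time in s.
With the tool pointing down it reaches from about 0.35 to 0.775 m from the base axis. Payload 5.5 kg.
Tool frame: the origin (TCP) lies between the finger pads; the fingertips stand env.nose_length ahead of it and the grasp point (between the pads) lies 8 mm behind it (env.nose_length is the distance from the TCP to the fingertips, in m); z points along the fingers, y is the direction in which the jaws open and shut (so a half turn about z gives the same grasp; the last joint's range is limited). The gripper opens to 85 mm and grips with 20 to 120 N. Pads are 22 mm wide; open, the fingers measure 114 mm over their backs; the gripper's body (76 mm by 85 mm) begins 54 mm behind the grasp point. The pads swing forward as they close: fully open they stand 13 mm farther back than shut.
Start: joints at [-1.25, 0.313, 0.046, 1.304, 0, 1.431], TCP at [0.256, -0.515, 0.242] pointing down, gripper open.
Joint ranges: [-2.76, 2.76], [-0.86, 1.69], [-1.03, 1.26], [-2.2, 2.34], [-1.47, 1.5], [-3.14, 3.14]. Speed limits (rad/s): [2.57, 2.57, 3.14, 3.14, 3.14, 3.14].

### API

Orientations are given as a unit quaternion [w, x, y, z].
In Python, from workcell import env gives the robot as it stands. The module is installed in compiled form; this text tells all that it offers.
- The arm moves only by the shell command python3 -m creep 'ROWS' [FORCE]. ROWS is a JSON object of lists of equal length, an entry for each row: "hand": the finger opening in mm, from 0 to 85.4; "delta_pos": the shift along the tool's x, y, z scaled (see below), a list of three; "turn": the turn about the tool's z scaled (see below). In form: {"hand": [hand, ...], "delta_pos": [[dx, dy, dz], ...], "turn": [turn, ...]}. A call has exactly 5 rows; each row shifts and turns the commanded pose from where the row before left it, along the tool's axes as they then stand; what a row does not reach is not made up. The controller multiplies each number of a shift by 0.8 m and each number of a turn by 5 degrees. A row lasts 1/12 s, in which the tool goes at most 41.7 mm and 7.16 degrees, less where a joint would pass 70% of its speed; a pose out of reach is approached as far as the arm can. A call with a number of a shift or a turn outside -1 to 1 is refused whole. A call with a gripper value outside its range is refused whole. The fingers move at their own pace and stop on an object; FORCE is the grip in N (left out, the last holds). Time passes only in rows, so rows that do not move let the fingers close, or fill a call up. It gives the time, the measured TCP pose, the force and the opening at its end, in the units of the state.
- env.get_state(): the state, without advancing time (a new reading comes with each control period).
- env.read_camera(name): name is "scene" or "top" or "wrist"; returns a dict with "pixels" (400x640x3 uint8, red, green, blue), "depth" (400x640 float32, m along the optical axis (not along the pixel's ray), 0 where there is no reading), "fx", "fy", "cx", "cy" (pixels), "origin" and "orientation" of the camera in the world. Camera axes: x right, y down, z forward; pixel columns grow to the right and rows downward; lengths in m; the calibration is good to about 2 mm. A picture is of the moment at which its call begins.
- env.hand_in(): hands the job in, once; it reports no verdict.
Trained networks look in the newest picture that a camera, given by its name, has taken for a name from the list of things; names that differ only in an ending like _2 or _b are one class to them, and where a whole thing is asked for, a point or a joint stands for the part that bears it (a point fixed in the world has none). Each returns a list of dicts, best first, with "score" (0 to 1); they miss things now and then, are a little off and sometimes report something else, mostly with a low value. They report only what shows in the picture. A call takes as long as a camera call.
- env.find_in(camera, target): "location" ([row, column] in pixels, amid what is visible of it).
- env.pinpoint(camera, target): "location" ([row, column] in pixels: a listed point, or the origin of a listed thing).
The state is a dict: "clock": time; "joint_pos": joint angles; "qvel": joint speeds; "tau": joint torques, N m; "tcp_pos": TCP position; "orientation": TCP orientation; "wrist_force": force on the tool from outside, world axes, zero at the start; "ft_torque": the same for the moment, N m; "finger_gap": finger opening in m.
Only numpy, scipy, OpenCV 4.12 (cv2) and the standard library are available. Lean on these libraries where they do the work, as an engineer would, in place of code of your own. Each camera call takes 0.05 s, during which the arm holds its last target.

### The job

Get the table ready for an evening's jigsaw: swing the picture board up by its spring clip until the folding stand snaps fully open, pile all the lidded sorting trays squarely in their blue dock, and unhook every piece basket from the rack and set it down gently, upright, on the open felt strip of the puzzle board. Do not spill the baskets, and leave the tumbler, loupe, tin and mug alone.

Things in the scene. Friction and masses are not known exactly. Their poses are not given: they have to be found in the camera images.
- refboard (a joint): Hinge of the stand's picture board, rad: 0 = folded flat on its base (start), 1.22 = fully open against its stop (70 degrees, picture facing the stand's near side). An over-centre spring drives it shut below about 0.65 and snaps and holds it open above that; raising it from flat takes about 3 N at the clip.
- clip (a point): Centre of the steel spring clip on the far (top) edge of the picture board; moves with it. Clip body 34 mm along own x, 50 mm along own y (pinch it this way), 20 mm thick, clear on both y sides and below; it starts 9 mm past the 150 mm wide board's edge. 191 mm from the hinge line, 26 mm above the table when folded. x away from the hinge, y along the hinge, z out of the picture.
- stand_hinge (a point): Middle of the picture board's hinge line, at the near edge of the stand, 22 mm above the table. x points level from the hinge to the folded clip, y is the hinge line, z up. Opening swings the clip in an arc about this line, from +x up towards +z. The board's mid-plane passes through the line; the clip's centre is 4 mm above that plane.
- stand: Folding stand, fixed to the table: birch base 160 (x) x 150 (y) x 10 mm under the picture board. Origin on the table, 90 mm from the hinge line towards the clip (own +x).
- base: Tray dock, fixed: blue slab 138 (own x) x 118 (own y) mm, top at 8 mm, on which the trays are piled, their x along its x. Six steel guide wires (6 mm thick, 75 mm high) stand round the pile, 4 mm clear of it below and splayed to 8 mm clear at the top: one in the middle of each x end, two on each y side at x = -42 and +42 mm, clear of the notches. Origin: centre of its underside.
- board: Birch puzzle board, fixed, 360 (own x) x 320 (own y) mm. Origin: underside, below the middle of the open grey felt strip, x away from the robot. Felt at 14 mm. The strip: x -75 to +75, y -145 to +145 mm. Rails 12 mm wide along both y edges (y = -152, +152 mm), top 24 mm. Nearer than x = -75 mm lies the clear cover, top 24 mm, with a low pull at its edge, top 32 mm.
- rack: Wooden hook rack, fixed: foot 120 x 250 mm, crossbar along own y, 50 mm behind the origin. Two brass hooks (8 mm bar) reach from it towards own -x at y = -70 and +70 mm, level, upper side 204 mm above the table; at x = -55 mm they turn straight up to tips at 240 mm (36 mm deep), its highest points. Origin on the table.
- tray0: Lidded birch sorting tray with puzzle pieces under a clear lid: a closed flat box 110 (own x) x 90 (own y) x 24 mm high, about 140 g, flat on top, with a finger notch in the middle of each long side, 46 mm wide and 16 mm deep, full height: there it is 58 mm across own y, the place to grip. Origin: centre of its underside; z up. Absent in some starts; starts flat, on the open felt strip of the puzzle board.
- tray1: Lidded birch sorting tray with puzzle pieces under a clear lid: a closed flat box 110 (own x) x 90 (own y) x 24 mm high, about 140 g, flat on top, with a finger notch in the middle of each long side, 46 mm wide and 16 mm deep, full height: there it is 58 mm across own y, the place to grip. Origin: centre of its underside; z up. Absent in some starts; starts flat, on the table beyond the board.
- tray2: Lidded birch sorting tray with puzzle pieces under a clear lid: a closed flat box 110 (own x) x 90 (own y) x 24 mm high, about 140 g, flat on top, with a finger notch in the middle of each long side, 46 mm wide and 16 mm deep, full height: there it is 58 mm across own y, the place to grip. Origin: centre of its underside; z up. Absent in some starts; starts flat, on the table beyond the board.
- basket_red: Open red plastic piece basket, 80 (own x) x 88 (own y) x 46 mm high, about 220 g; a steel bail carries a wooden grip block 18 (x) x 52 (y) x 20 mm, 130 to 150 mm above the underside, its y ends free to pinch. Origin: centre of the underside; z up. It starts hanging level on a rack hook, the hook arm under the middle of the grip. Absent in some starts.
- basket_blue: Open blue plastic piece basket, 80 (own x) x 88 (own y) x 46 mm high, about 220 g; a steel bail carries a wooden grip block 18 (x) x 52 (y) x 20 mm, 130 to 150 mm above the underside, its y ends free to pinch. Origin: centre of the underside; z up. It starts hanging level on a rack hook, the hook arm under the middle of the grip. Absent in some starts.
- basket_red_grip (a point): Centre of the red basket's wooden grip, 140 mm above the basket's origin.
- basket_blue_grip (a point): Centre of the blue basket's wooden grip, 140 mm above the basket's origin.
- tumbler: Glass tumbler of pencils, 72 mm across, about 190 mm high with the pencils. Origin: underside. Leave alone.
- loupe: Brass loupe, 60 mm across, 40 mm high. Origin: underside. Leave alone.
- tin: Green tin, 93 mm across, 66 mm high. Origin: underside. Leave alone.
- mug: White mug, 80 mm across, 90 mm high. Origin: underside. Leave alone.

How it is judged:
By the outcome, as a careful person would: the job done as asked, in the order asked, and still so for the second after the job is handed in, with the robot touching nothing.
Of tray0, tray1, tray2 only 2 to 3 are there at a start; the rules pass over those that are not, and their reading is None.
Of basket_red, basket_blue only 1 to 2 are there at a start; the rules pass over those that are not, and their reading is None.
At some moment in a run one of tray1, tray2 may be knocked a few centimetres aside while the robot is not near it.
It also fails if it takes over 210 s, if anything falls off the work surface, if the arm or the gripper's body presses on something with over 40 N, if the wrist force passes 120 N, or if a joint passes its speed limit or range.

## Working session

There is one attempt and no reset: what is moved stays moved. The work goes in short steps, Python scripts to look and compute and a shell command to move; the robot and the scene stay as the last step left them, time stands still between calls to the robot, and variables do not carry over. Pictures are saved under pics/ and viewed, and the job is handed in when it is done.

```bash
mkdir -p pics; cat > h.py <<'E'
import numpy as np, cv2, json
from scipy.spatial.transform import Rotation as R
from workcell import env
def rot(q): return R.from_quat([q[1],q[2],q[3],q[0]])
def cam(n):
    c=env.read_camera(n); c['R']=rot(c['orientation']).as_matrix(); c['o']=np.array(c['origin']); return c
def save(c,f): cv2.imwrite('pics/'+f,cv2.cvtColor(c['pixels'],cv2.COLOR_RGB2BGR))
def ray(c,r,k): return c['R']@np.array([(k-c['cx'])/c['fx'],(r-c['cy'])/c['fy'],1.])
def atz(c,r,k,z):
    d=ray(c,r,k); return c['o']+d*(z-c['o'][2])/d[2]
def pt(c,r,k):
    d=c['depth'][int(round(r)),int(round(k))]; return c['o']+ray(c,r,k)*d
def cloud(c):
    v,u=np.mgrid[0:400,0:640]; d=c['depth']
    P=np.stack([(u-c['cx'])/c['fx']*d,(v-c['cy'])/c['fy']*d,d],-1)@c['R'].T+c['o']; P[d==0]=np.nan; return P
def proj(c,p):
    q=c['R'].T@(np.array(p)-c['o']); return (c['fy']*q[1]/q[2]+c['cy'], c['fx']*q[0]/q[2]+c['cx'])
def st():
    s=env.get_state(); return s
E
python3 - <<'E'
from h import *
s=st(); print(s)
for n in ['scene','top','wrist']:
    c=cam(n); save(c,n+'0.png'); print(n,c['origin'],c['orientation'],c['fx'],c['cx'],c['cy'])
print(env.nose_length)
E
```

```text
{'clock': 0.0, 'joint_pos': array([-1.24964063e+00,  3.13987961e-01,  4.49536845e-02,  1.30357512e+00,
       -1.44382435e-05,  1.43119917e+00]), 'qvel': array([-9.73879764e-04,  6.51669508e-04,  9.94440285e-05,  7.00557002e-04,
        4.47966033e-04, -1.09162934e-03]), 'tau': array([-5.33595448e-04, -4.80618703e+01,  2.98535621e+01,  1.91152131e-02,
       -1.89889493e-04, -1.72241153e-05]), 'tcp_pos': array([ 0.25548977, -0.51457052,  0.24140557]), 'orientation': array([-9.02148046e-04,  9.73580107e-01,  2.28343935e-01, -8.93710218e-05]), 'wrist_force': array([0.17757438, 0.30750079, 0.31093945]), 'ft_torque': array([-0.0335087 ,  0.01620223,  0.03725579]), 'finger_gap': 0.08520223664997295}
scene [ 1.13858308 -0.90322448  1.25571569] [-0.36847336  0.8870247   0.25754458 -0.10528705] 503.2110100590486 316.4652609062702 196.29443628021284
top [0.3584086  0.04767444 1.03850205] [ 0.07241404 -0.70326587  0.70390647 -0.06847633] 377.8888404646048 320.6287237125422 199.48770256326634
wrist [ 0.31480775 -0.48629603  0.37326589] [ 0.11148821  0.84255555 -0.52227279 -0.07001176] 301.3904390214167 315.20819111131937 202.31392101026714
0.011
```

View pics/scene0.png

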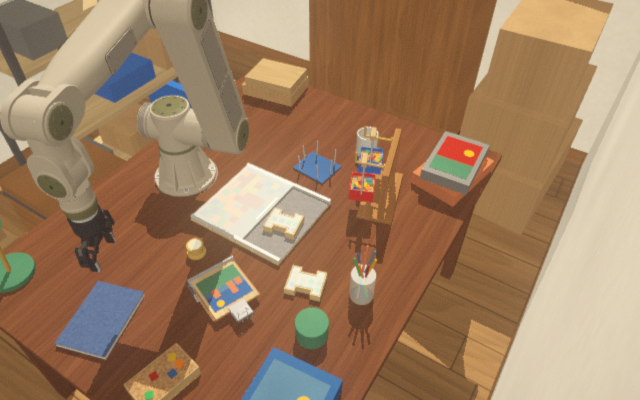

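View pics/top0.png

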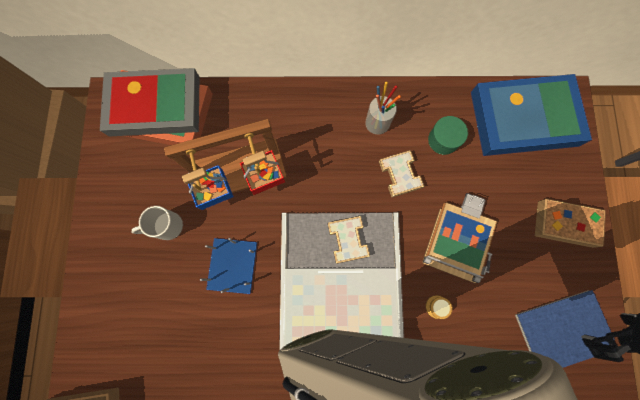

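```bash
python3 - <<'E'
from h import *
for n in ['scene','top','wrist']:
    c=cam(n)
    for t in ['clip','stand_hinge','stand','base','board','rack','tray0','tray1','tray2','basket_red','basket_blue','basket_red_grip','basket_blue_grip','tumbler','loupe','tin','mug']:
        for f,nm in((env.pinpoint,'pp'),):
            r=f(n,t)
            print(n,t,nm,[(round(x['score'],2),np.round(x['location'],1).tolist(),np.round(pt(c,*np.clip(x['location'],0,399)),3).tolist()) for x in r[:3]])
E
```

```text
scene clip pp [(0.57, [310.7, 240.3], [0.55, -0.364, 0.035]), (0.33, [195.2, 371.5], [0.672, 0.176, 0.102])]
scene stand_hinge pp [(0.72, [269.6, 210.4], [0.382, -0.297, 0.028])]
scene stand pp [(0.9, [293.2, 227.4], [0.479, -0.336, 0.029])]
scene base pp [(0.98, [165.4, 316.6], [0.384, 0.298, 0.004])]
scene board pp [(0.85, [225.5, 286.6], [0.479, -0.034, 0.037]), (0.71, [249.1, 197.8], [0.302, -0.262, 0.037]), (0.57, [293.7, 361.7], [0.813, -0.142, 0.049])]
scene rack pp [(0.66, [195.0, 371.7], [0.672, 0.177, 0.102]), (0.49, [164.2, 370.0], [0.64, 0.21, 0.196])]
scene tray0 pp [(0.89, [287.4, 305.0], [0.655, -0.194, 0.022]), (0.75, [164.5, 366.4], [0.641, 0.182, 0.216]), (0.56, [223.5, 284.5], [0.467, -0.029, 0.035])]
scene tray1 pp [(0.89, [287.4, 305.0], [0.655, -0.194, 0.022]), (0.75, [164.5, 366.4], [0.641, 0.182, 0.216]), (0.56, [223.5, 284.5], [0.467, -0.029, 0.035])]
scene tray2 pp [(0.89, [287.4, 305.0], [0.655, -0.194, 0.022]), (0.75, [164.5, 366.4], [0.641, 0.182, 0.216]), (0.56, [223.5, 284.5], [0.467, -0.029, 0.035])]
scene basket_red pp [(0.67, [192.7, 358.9], [0.632, 
[... 1749 characters left out ...]
0.15, 0.022]), (0.37, [189.4, 211.9], [0.572, 0.327, 0.112])]
top tin pp [(0.81, [136.3, 442.0], [0.755, -0.174, 0.001]), (0.52, [201.5, 476.7], [0.562, -0.166, -0.0])]
top mug pp [(0.58, [142.0, 443.3], [0.738, -0.173, 0.0]), (0.57, [227.7, 166.7], [0.479, 0.444, 0.085])]
wrist clip pp []
wrist stand_hinge pp []
wrist stand pp []
wrist base pp []
wrist board pp []
wrist rack pp []
wrist tray0 pp []
wrist tray1 pp []
wrist tray2 pp []
wrist basket_red pp []
wrist basket_blue pp []
wrist basket_red_grip pp []
wrist basket_blue_grip pp []
wrist tumbler pp [(0.2, [55.4, 118.7], [0.284, -0.281, 0.042])]
wrist loupe pp [(0.8, [55.6, 120.2], [0.284, -0.282, 0.041])]
wrist tin pp []
wrist mug pp []
```

```bash
python3 - <<'E'
from h import *
ct=cam('top');cs=cam('scene')
for nm,c in(('top',ct),('scene',cs)):
    np.savez('c_'+nm+'.npz',pixels=c['pixels'],depth=c['depth'],R=c['R'],o=c['o'],k=[c['fx'],c['fy'],c['cx'],c['cy']])
# orthographic maps from each camera: points by height band
img=ct['pixels'][80:340,150:510]; cv2.imwrite('pics/topz.png',cv2.cvtColor(cv2.resize(img,None,fx=2.2,fy=2.2,interpolation=cv2.INTER_CUBIC),cv2.COLOR_RGB2BGR))
for c,n in((ct,'t'),(cs,'s')):
    P=cloud(c)
    # ortho image 1mm/px x 0.25..0.85 (up), y 0.5..-0.5
    res=0.0015
    H=int(0.65/res);W=int(1.0/res)
    O=np.zeros((H,W,3),np.uint8);Z=np.full((H,W),-1.)
    f=P.reshape(-1,3);col=c['pixels'].reshape(-1,3)
    i=((0.87-f[:,0])/res);j=((0.5-f[:,1])/res)
    ok=np.isfinite(i)&(i>=1)&(i<H-1)&(j>=1)&(j<W-1)&(f[:,2]<0.35)
    o=np.argsort(f[ok,2]); ii=i[ok].astype(int)[o];jj=j[ok].astype(int)[o];cc=col[ok][o]
    for a in(0,1):
        for b in(0,1): O[ii+a,jj+b]=cc
    cv2.imwrite('pics/ortho_%s.png'%n,cv2.cvtColor(O,cv2.COLOR_RGB2BGR))
E
```

```text
(no output)
```

View pics/topz.png

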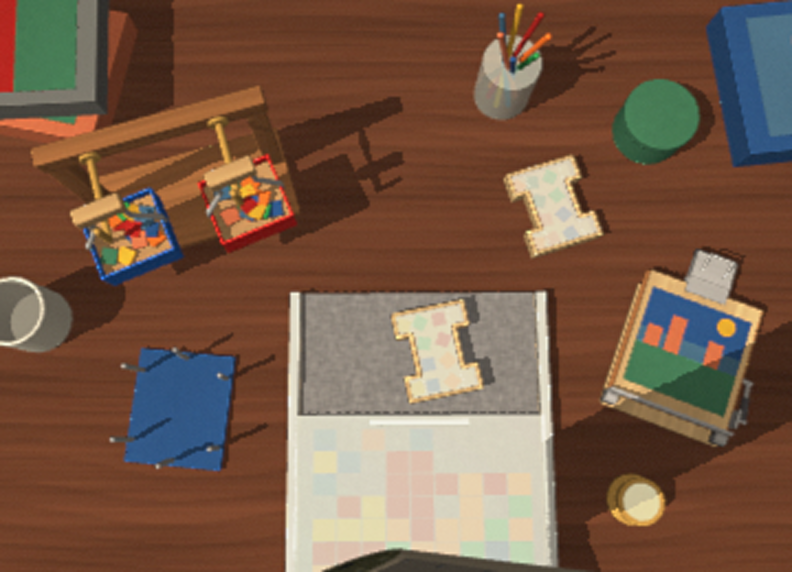

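View pics/ortho_s.png

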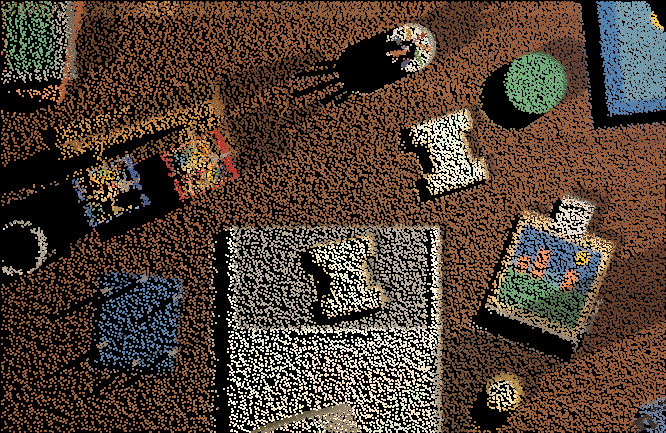

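View pics/ortho_t.png

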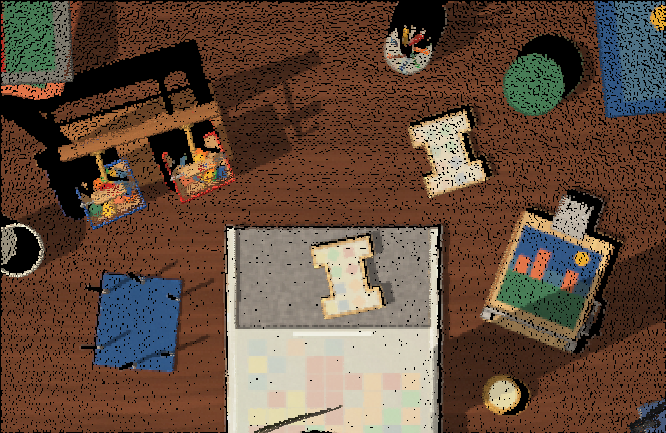

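```bash
cat > fit.py <<'E'
from h import *
def rect(P,mask,zband,box,name=''):
    m=mask&(P[...,2]>zband[0])&(P[...,2]<zband[1])&(P[...,0]>box[0])&(P[...,0]<box[1])&(P[...,1]>box[2])&(P[...,1]<box[3])
    m=cv2.morphologyEx(m.astype(np.uint8),cv2.MORPH_OPEN,np.ones((3,3)))
    n,l,s,_=cv2.connectedComponentsWithStats(m)
    if n<2: print(name,'none'); return
    k=1+np.argmax(s[1:,4]); q=P[l==k]
    (cx,cy),(w,h),a=cv2.minAreaRect((q[:,:2]*1000).astype(np.float32))
    if w<h: w,h,a=h,w,a+90
    a=(a+90)%180-90
    print(name,'n',len(q),'centre %.1f %.1f'%(cx,cy),'size %.1f %.1f'%(w,h),'long axis yaw %.1f'%a,'z med %.4f'%np.nanmedian(q[:,2]),'mean',np.round(q[:,:2].mean(0)*1000,1))
def cols(c):
    h=cv2.cvtColor(c['pixels'],cv2.COLOR_RGB2HSV).astype(int); return h[...,0],h[...,1],h[...,2]
def trays(boxes):
  for n in('top','scene'):
    c=cam(n);P=cloud(c);H,S,V=cols(c)
    for nm,zb,box in boxes: rect(P,(V>150)&(S<110),zb,box,n+' '+nm)
E
python3 - <<'E'
from fit import *
trays([('trayT',(0.016,0.032),(.56,.75,-.25,-.08)),('tray0',(0.031,0.045),(.37,.55,-.12,.06)),('felt-all',(0.005,0.02),(.36,.56,-.16,.17))])
for n in('top','scene'):
    c=cam(n);P=cloud(c);H,S,V=cols(c)
    rect(P,(H>95)&(H<125)&(S>120),(0.003,0.014),(.28,.5,.18,.4),n+' dock')
    rect(P,(S<90)&(V<190),(0.007,0.021),(.35,.56,-.16,.17),n+' felt')
    rect(P,P[...,2]>0,(0.01,0.04),(.35,.62,-.5,-.2),n+' stand')
    rect(P,(S<60)&(V>90),(0.02,0.05),(.52,.62,-.45,-.3),n+' clip')
    rect(P,P[...,2]>0,(0.14,0.3),(.5,.75,.1,.5),n+' rack')
    rect(P,P[...,2]>0,(0.215,0.235),(.5,.65,.15,.25),n+' gripred')
    rect(P,P[...,2]>0,(0.215,0.235),(.5,.65,.25,.4),n+' gripblue')
E
```

```text
top trayT n 831 centre 640.4 -170.9 size 103.7 82.5 long axis yaw 17.4 z med 0.0231 mean [ 641. -172.]
top tray0 n 945 centre 454.1 -18.4 size 102.4 86.2 long axis yaw 11.4 z med 0.0370 mean [453.7 -19.5]
top felt-all n 26 centre 413.6 78.0 size 16.3 8.2 long axis yaw 0.3 z med 0.0133 mean [413.9  78. ]
scene trayT n 750 centre 642.2 -173.2 size 110.0 95.1 long axis yaw 17.4 z med 0.0215 mean [ 643.7 -173.1]
scene tray0 n 527 centre 457.6 -22.9 size 110.8 95.4 long axis yaw 12.9 z med 0.0356 mean [460.1 -21.7]
scene felt-all n 1066 centre 456.1 54.7 size 187.0 153.0 long axis yaw 89.2 z med 0.0118 mean [464.2  78.8]
top dock n 2079 centre 386.6 293.5 size 136.2 117.6 long axis yaw -5.3 z med 0.0076 mean [385.4 293.3]
top felt n 4791 centre 453.8 1.8 size 293.2 149.5 long axis yaw 90.0 z med 0.0136 mean [451.7   7.8]
top stand n 3599 centre 468.6 -328.2 size 214.9 150.7 long axis yaw -21.4 z med 0.0302 mean [ 462.9 -322.8]
top clip n 355 centre 545.3 -358.0 size 55.5 50.7 long axis yaw -21.2 z med 0.0344 mean [ 546.  -355.6]
top rack n 2215 centre 627.2 278.2 size 249.5 120.1 long axi
[... 203 characters left out ...]
ng axis yaw -67.9 z med 0.2229 mean [580.1 336. ]
scene dock none
scene felt n 1380 centre 457.2 7.5 size 289.1 153.8 long axis yaw -88.0 z med 0.0119 mean [468.8   9.4]
scene stand n 2734 centre 477.1 -338.3 size 210.6 162.1 long axis yaw -20.6 z med 0.0288 mean [ 466.9 -332.5]
scene clip n 306 centre 547.3 -358.8 size 59.6 54.2 long axis yaw -21.2 z med 0.0329 mean [ 550.  -361.3]
scene rack n 508 centre 671.8 288.8 size 259.1 32.7 long axis yaw -73.6 z med 0.2097 mean [685.3 262. ]
scene gripred n 65 centre 623.6 200.0 size 52.4 16.1 long axis yaw -62.0 z med 0.2210 mean [623.8 199.2]
scene gripblue n 50 centre 584.9 331.1 size 54.7 14.1 long axis yaw -62.5 z med 0.2210 mean [584.8 331.2]
```

```bash
cat > go.py <<'E'
from h import *
import sys
# usage: go.py x y z(mm of TCP) [toolx yaw deg]
def toolyaw(s):
    M=rot(s['orientation']).as_matrix(); return np.degrees(np.arctan2(M[1,0],M[0,0])),M
def plan(x,y,z,yaw=None):
    s=st(); a,M=toolyaw(s); p=np.array(s['tcp_pos'])*1000
    d=np.array([x,y,z])-p
    if yaw is not None:
        t=-((yaw-a+180)%360-180); print('turn units %.2f (deg %.1f) q6=%.2f'%(t/5,t,s['joint_pos'][5]))
        b=np.radians(yaw); M=np.array([[np.cos(b),np.sin(b),0],[np.sin(b),-np.cos(b),0],[0,0,-1]])
    t=M.T@d
    print('clk %.1f'%s['clock'],'at',np.round(p,1),'yaw %.1f'%a,'gap %.1f'%(s['finger_gap']*1000),'F',np.round(s['wrist_force'],1)); print('tool mm',np.round(t,1),'units(after turn)',np.round(t/800,4),'rows>=',np.ceil(np.linalg.norm(t)/41))
if __name__=='__main__':
    a=[float(v) for v in sys.argv[1:]]
    plan(*a)
E
T='{"hand":[85,85,85,85,85],"delta_pos":[[0,0,0],[0,0,0],[0,0,0],[0,0,0],[0,0,0]],"turn":[-1,-1,-1,-1,-1]}'
python3 -m creep '{"hand":[85,85,85,85,85],"delta_pos":[[0,0,0],[0,0,0],[0,0,0],[0,0,0],[0,0,0]],"turn":[-1,-1,-1,-1,-1]}' 40; python3 go.py 556 -362 160 158.8
```

```text
clock: 3.57
tcp_pos: [0.2557, -0.5151, 0.2423]
orientation: [0.0, 0.9, 0.436, -0.0]
wrist_force: [0.4, 0.1, -0.1]
finger_gap: 0.0851
turn units -21.43 (deg -107.1) q6=0.99
clk 3.6 at [ 255.7 -515.1  242.3] yaw 51.7 gap 85.1 F [ 0.4  0.1 -0.1]
tool mm [-224.6  251.3   82.3] units(after turn) [-0.2808  0.3141  0.1029] rows>= 9.0
```

```bash

python3 -m creep '{"hand":[85,85,85,85,85],"delta_pos":[[0,0,0],[0,0,0],[0,0,0],[0,0,0],[0,0,0]],"turn":[-1,-1,-1,-1,-1]}' >/dev/null
python3 -m creep '{"hand":[85,85,85,85,85],"delta_pos":[[0,0,0],[0,0,0],[0,0,0],[0,0,0],[0,0,0]],"turn":[-1,-1,-1,-1,-1]}' >/dev/null
python3 -m creep '{"hand":[85,85,85,85,85],"delta_pos":[[0,0,0],[0,0,0],[0,0,0],[0,0,0],[0,0,0]],"turn":[-1,-1,-1,-1,-1]}' >/dev/null
python3 -m creep '{"hand":[85,85,85,85,85],"delta_pos":[[0,0,0],[0,0,0],[0,0,0],[0,0,0],[0,0,0]],"turn":[-1,-1,-1,-1,-1]}' >/dev/null
python3 -m creep '{"hand":[85,85,85,85,85],"delta_pos":[[0,0,0],[0,0,0],[0,0,0],[0,0,0],[0,0,0]],"turn":[-1,-0.4,0,0,0]}' 
python3 go.py 556 -362 180 158.8
```

```text
clock: 5.65
tcp_pos: [0.2557, -0.515, 0.2423]
orientation: [0.0, 0.188, 0.982, -0.0]
wrist_force: [-0.4, 0.1, 0.0]
finger_gap: 0.0851
turn units -0.09 (deg -0.5) q6=-0.87
clk 5.7 at [ 255.7 -515.   242.3] yaw 158.3 gap 85.1 F [-0.4  0.1  0. ]
tool mm [-224.6  251.3   62.3] units(after turn) [-0.2808  0.3141  0.0779] rows>= 9.0
```

```bash

python3 -m creep '{"hand":[85,85,85,85,85],"delta_pos":[[-0.028,0.0314,0.0078],[-0.028,0.0314,0.0078],[-0.028,0.0314,0.0078],[-0.028,0.0314,0.0078],[-0.028,0.0314,0.0078]],"turn":[-0.1,0,0,0,0]}' >/dev/null
python3 -m creep '{"hand":[85,85,85,85,85],"delta_pos":[[-0.028,0.0314,0.0078],[-0.028,0.0314,0.0078],[-0.028,0.0314,0.0078],[-0.028,0.0314,0.0078],[-0.028,0.0314,0.0078]],"turn":[0,0,0,0,0]}' 
python3 go.py 556 -362 100 158.8
python3 - <<'E'
from fit import *
for n in ['wrist']:
    c=cam(n);save(c,n+'1.png'); P=cloud(c);H,S,V=cols(c)
    rect(P,(S<60)&(V>60),(0.028,0.05),(.50,.62,-.45,-.3),n+' clip')
    print(env.pinpoint(n,'clip')[:2])
c=cam('top');save(c,'top1.png')
E
```

```text
clock: 6.48
tcp_pos: [0.5567, -0.3606, 0.1796]
orientation: [0.0, 0.183, 0.983, -0.0]
wrist_force: [0.1, -0.9, 0.8]
finger_gap: 0.0849
turn units 0.01 (deg 0.1) q6=-0.33
clk 6.5 at [ 556.7 -360.6  179.6] yaw 158.9 gap 84.9 F [ 0.1 -0.9  0.8]
tool mm [ 0.1 -1.5 79.6] units(after turn) [ 0.0002 -0.0019  0.0996] rows>= 2.0
wrist clip n 2752 centre 547.8 -359.1 size 55.8 49.3 long axis yaw -22.2 z med 0.0353 mean [ 545.3 -358.3]
[{'location': [190.9, 312.3], 'score': 0.85}, {'location': [81.5, 313.5], 'score': 0.28}]
```

View pics/wrist1.png

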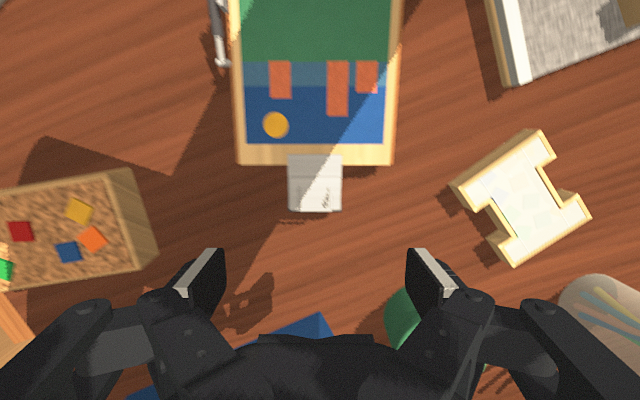

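```bash
python3 - <<'E'
from h import *
c=cam('wrist')
for r,k in((154,289),(154,341),(211,289),(211,341)):
    p=pt(c,r+ (2 if r<200 else -2),k+(2 if k<300 else -2)); print(np.round(p*1000,1), np.round(atz(c,r,k,p[2])*1000,1))
print(np.round(pt(c,163-4,265)*1000,1), np.round(atz(c,164,265,.03)*1000,1))
print('pinpoint', np.round(atz(c,190.9,312.3,.036)*1000,1))
E
```

```text
[ 516.2 -368.5   33.8] [ 513.9 -369.6   33.8]
[ 531.9 -327.6   33.6] [ 530.8 -325.3   33.6]
[ 562.3 -387.    36.5] [ 563.4 -389.5   36.5]
[ 5.895e+02 -3.456e+02  1.000e-01] [ 5.924e+02 -3.443e+02  1.000e-01]
[ 510.5 -392.7   29.3] [ 514.7 -394.4   30. ]
pinpoint [ 553.2 -361.9   36. ]
```

```bash

python3 -m creep '{"hand":[85,85,85,85,85],"delta_pos":[[0,0,0.03],[0,0,0.03],[0,0,0.03],[0,0,0.03],[0,0,0.03]],"turn":[0,0,0,0,0]}' 40 >/dev/null
python3 -m creep '{"hand":[85,85,85,85,85],"delta_pos":[[0,0,0.015],[0,0,0.015],[0,0,0.01],[0,0,0.007],[0,0,0]],"turn":[0,0,0,0,0]}' 
python3 go.py 556.7 -360 22 158.8
python3 - <<'E'
from h import *
c=cam('wrist');save(c,'wrist2.png')
E
```

```text
clock: 7.52
tcp_pos: [0.5549, -0.3618, 0.0219]
orientation: [-0.0, 0.183, 0.983, 0.0]
wrist_force: [0.4, 0.4, 0.4]
finger_gap: 0.0848
turn units 0.01 (deg 0.1) q6=-0.33
clk 7.5 at [ 554.9 -361.8   21.9] yaw 158.9 gap 84.8 F [0.4 0.4 0.4]
tool mm [-1.   2.3 -0.1] units(after turn) [-0.0013  0.0029 -0.0002] rows>= 1.0
```

View pics/wrist2.png

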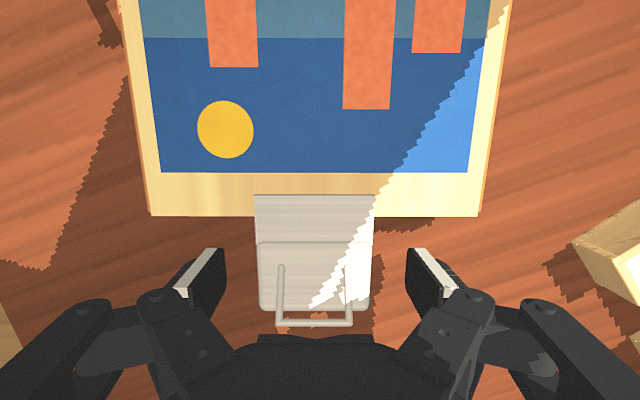

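```bash

python3 -m creep '{"hand":[45,45,45,45,45],"delta_pos":[[0,0,0],[0,0,0],[0,0,0],[0,0,0],[0,0,0]],"turn":[0,0,0,0,0]}' 40
python3 -m creep '{"hand":[45,45,45,45,45],"delta_pos":[[0,0,0],[0,0,0],[0,0,0],[0,0,0],[0,0,0]],"turn":[0,0,0,0,0]}' 40
python3 - <<'E'
import numpy as np
prev=None
for d in range(0,71,5):
    t=np.radians(d); p=np.array([191*np.cos(t)-4*np.sin(t), 22+191*np.sin(t)+4*np.cos(t)])
    if prev is not None: print(d,np.round(p,1),'d tool x,z units',np.round(-(p-prev)/800,4))
    prev=p
E
```

```text
clock: 7.98
tcp_pos: [0.5557, -0.3627, 0.0237]
orientation: [0.001, 0.183, 0.983, -0.001]
wrist_force: [-2.6, -1.6, 5.4]
finger_gap: 0.0493
clock: 8.4
tcp_pos: [0.5556, -0.3626, 0.0237]
orientation: [0.001, 0.183, 0.983, -0.001]
wrist_force: [-1.9, -1.1, 6.1]
finger_gap: 0.0491
5 [189.9  42.6] d tool x,z units [ 0.0013 -0.0208]
10 [187.4  59.1] d tool x,z units [ 0.0032 -0.0206]
15 [183.5  75.3] d tool x,z units [ 0.0049 -0.0202]
20 [178.1  91.1] d tool x,z units [ 0.0067 -0.0197]
25 [171.4 106.3] d tool x,z units [ 0.0084 -0.0191]
30 [163.4 121. ] d tool x,z units [ 0.01   -0.0183]
35 [154.2 134.8] d tool x,z units [ 0.0116 -0.0173]
40 [143.7 147.8] d tool x,z units [ 0.013  -0.0163]
45 [132.2 159.9] d tool x,z units [ 0.0144 -0.0151]
50 [119.7 170.9] d tool x,z units [ 0.0157 -0.0137]
55 [106.3 180.8] d tool x,z units [ 0.0168 -0.0123]
60 [ 92.  189.4] d tool x,z units [ 0.0178 -0.0108]
65 [ 77.1 196.8] d tool x,z units [ 0.0187 -0.0092]
70 [ 61.6 202.8] d tool x,z units [ 0.0194 -0.0076]
```

```bash

python3 -m creep '{"hand":[45,45,45,45,45],"delta_pos":[[0.0013,0,-0.0208],[0.0032,0,-0.0206],[0.0049,0,-0.0202],[0,0,0],[0,0,0]],"turn":[0,0,0,0,0]}' 40
python3 -m creep '{"hand":[45,45,45,45,45],"delta_pos":[[0.0067,0,-0.0197],[0.0084,0,-0.0191],[0.01,0,-0.0183],[0.0116,0,-0.0173],[0,0,0]],"turn":[0,0,0,0,0]}' 
python3 -m creep '{"hand":[45,45,45,45,45],"delta_pos":[[0.013,0,-0.0163],[0.0144,0,-0.0151],[0,0,0],[0,0,0],[0,0,0]],"turn":[0,0,0,0,0]}' 
python3 - <<'E'
from h import *
c=cam('scene');save(c,'scene3.png')
c=cam('wrist');save(c,'wrist3.png')
E
```

```text
clock: 8.82
tcp_pos: [0.547, -0.3592, 0.0717]
orientation: [-0.001, 0.183, 0.983, -0.001]
wrist_force: [-4.0, -3.2, -2.4]
finger_gap: 0.0493
clock: 9.23
tcp_pos: [0.5178, -0.3479, 0.132]
orientation: [-0.002, 0.184, 0.983, -0.0]
wrist_force: [-4.9, -3.7, -5.3]
finger_gap: 0.049
clock: 9.65
tcp_pos: [0.498, -0.3402, 0.1553]
orientation: [-0.002, 0.184, 0.983, -0.0]
wrist_force: [-5.7, -3.3, -3.2]
finger_gap: 0.0492
```

View pics/scene3.png

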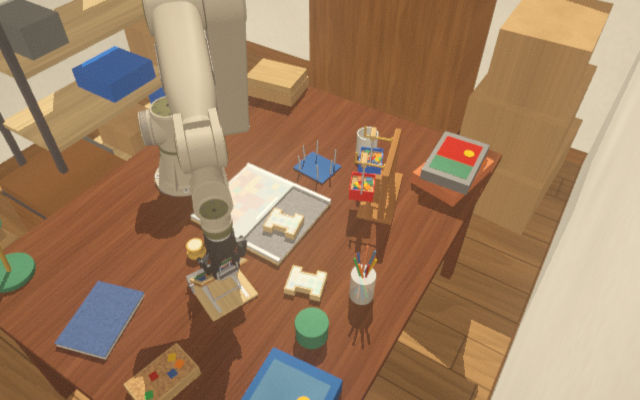

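View pics/wrist3.png

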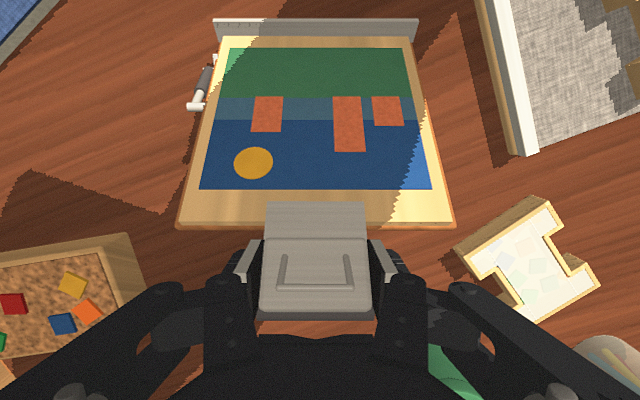

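```bash

python3 -m creep '{"hand":[45,45,45,45,45],"delta_pos":[[0.0157,0,-0.0137],[0.0168,0,-0.0123],[0,0,0],[0,0,0],[0,0,0]],"turn":[0,0,0,0,0]}' 
python3 -m creep '{"hand":[45,45,45,45,45],"delta_pos":[[0.0178,0,-0.0108],[0.0187,0,-0.0092],[0.01,0,-0.0045],[0,0,0],[0,0,0]],"turn":[0,0,0,0,0]}' 
python3 - <<'E'
from h import *
c=cam('scene');cv2.imwrite('pics/scene4.png',cv2.cvtColor(cv2.resize(c['pixels'][180:340,140:300],None,fx=3.5,fy=3.5),cv2.COLOR_RGB2BGR))
c=cam('wrist');save(c,'wrist4.png')
E
```

```text
clock: 10.17
tcp_pos: [0.4738, -0.3308, 0.176]
orientation: [-0.002, 0.184, 0.983, -0.0]
wrist_force: [-6.2, -3.5, -3.6]
finger_gap: 0.0491
clock: 10.58
tcp_pos: [0.4391, -0.3173, 0.1954]
orientation: [-0.002, 0.184, 0.983, -0.0]
wrist_force: [-5.1, -2.9, -5.6]
finger_gap: 0.0495
```

View pics/scene4.png

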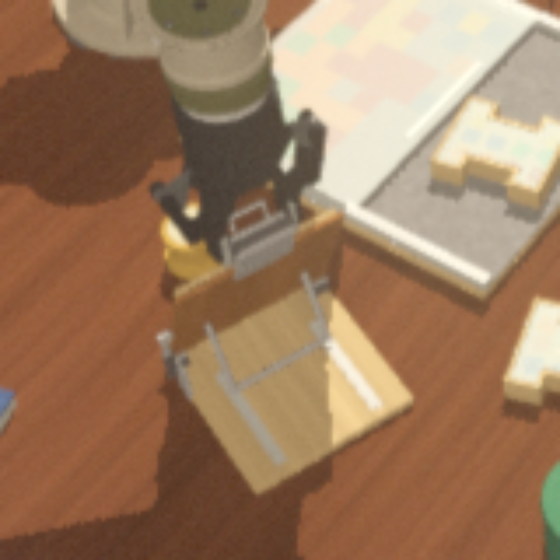

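View pics/wrist4.png

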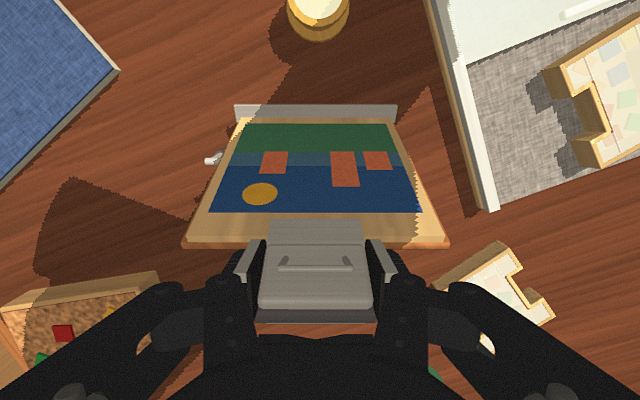

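```bash

python3 -m creep '{"hand":[45,45,45,45,45],"delta_pos":[[0.008,0,-0.003],[0,0,0],[0,0,0],[0,0,0],[0,0,0]],"turn":[0,0,0,0,0]}' 
python3 -m creep '{"hand":[85,85,85,85,85],"delta_pos":[[0,0,0],[0,0,0],[0,0,0],[0,0,0],[0,0,-0.004]],"turn":[0,0,0,0,0]}' 
python3 -m creep '{"hand":[85,85,85,85,85],"delta_pos":[[0,0,-0.01],[0,0,-0.03],[0,0,-0.04],[0,0,-0.02],[0,0,0]],"turn":[0,0,0,0,0]}' 
python3 - <<'E'
from h import *
c=cam('scene');cv2.imwrite('pics/scene5.png',cv2.cvtColor(cv2.resize(c['pixels'][180:340,140:300],None,fx=3.5,fy=3.5),cv2.COLOR_RGB2BGR))
P=cloud(c)
E
python3 go.py 640 -171 130 197.4
```

```text
clock: 11.1
tcp_pos: [0.4336, -0.3152, 0.1976]
orientation: [-0.002, 0.184, 0.983, 0.0]
wrist_force: [-4.7, -4.2, -8.9]
finger_gap: 0.0491
clock: 11.52
tcp_pos: [0.4356, -0.3151, 0.2023]
orientation: [0.0, 0.183, 0.983, 0.0]
wrist_force: [-0.4, -0.3, -0.4]
finger_gap: 0.0851
clock: 11.93
tcp_pos: [0.437, -0.3167, 0.2876]
orientation: [0.004, 0.183, 0.983, -0.002]
wrist_force: [-0.3, 0.3, 0.7]
finger_gap: 0.0853
turn units -7.70 (deg -38.5) q6=-0.41
clk 12.0 at [ 436.6 -316.2  285.3] yaw 158.9 gap 84.7 F [-0.1  0.3 -0. ]
tool mm [-237.6   77.8  155.3] units(after turn) [-0.297   0.0972  0.1941] rows>= 8.0
```

View pics/scene5.png

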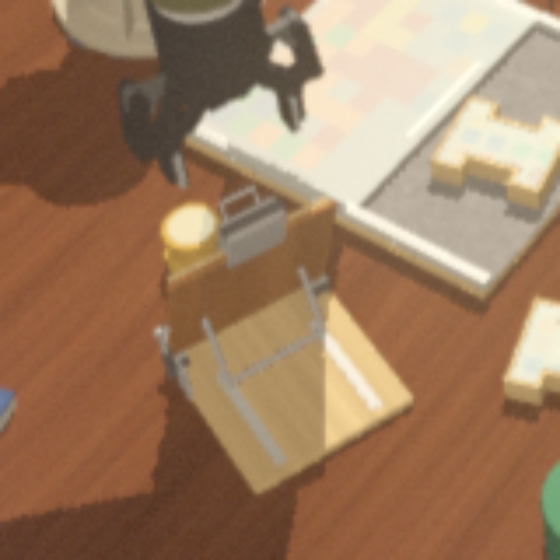

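```bash

python3 -m creep '{"hand":[85,85,85,85,85],"delta_pos":[[0,0,0],[0,0,0],[0,0,0],[0,0,0],[0,0,0]],"turn":[-1,-1,-1,-1,-1]}' >/dev/null
python3 -m creep '{"hand":[85,85,85,85,85],"delta_pos":[[0,0,0],[0,0,0],[0,0,0],[-0.03,0.01,0.01],[-0.03,0.01,0.01]],"turn":[-1,-1,-0.7,0,0]}' >/dev/null
python3 -m creep '{"hand":[85,85,85,85,85],"delta_pos":[[-0.04,0.013,0.02],[-0.04,0.013,0.02],[-0.04,0.013,0.02],[-0.04,0.013,0.02],[-0.04,0.013,0.02]],"turn":[0,0,0,0,0]}' 
python3 -m creep '{"hand":[85,85,85,85,85],"delta_pos":[[-0.02,0.006,0.01],[-0.01,0.003,0.01],[0,0,0.01],[0,0,0],[0,0,0]],"turn":[0,0,0,0,0]}' 
python3 go.py 641 -172 130 197.4
cat > trayw.py <<'E'
from fit import *
from scipy.optimize import minimize
# fit I-shaped tray top to bright mask in camera's view at known top height
def fitI(c,zt,x0,y0,yaw0,mask,win=0.09):
    P=cloud(c); m=mask&(np.abs(P[...,2]-zt)<0.009)&(np.hypot(P[...,0]-x0,P[...,1]-y0)<win)
    m=cv2.morphologyEx(m.astype(np.uint8),cv2.MORPH_OPEN,np.ones((3,3)))
    n,l,s,_=cv2.connectedComponentsWithStats(m)
    k=1+np.argmax(s[1:,4]); m=l==k
    v,u=np.nonzero(m|cv2.dilate(m.astype(np.uint8),np.ones((25,25))).astype(bool))
    d=np.stack([(u-c['cx'])/c['fx'],(v-c['cy'])/c['fy'],np.ones(len(u))],-1)@c['R'].T
    X=c['o']+d*((zt-c['o'][2])/d[:,2])[:,None]; t=m[v,u].astype(float)
    def model(p):
        a=p[2];dx=X[:,0]*1000-p[0];dy=X[:,1]*1000-p[1]
        a=np.radians(a);lx=dx*np.cos(a)+dy*np.sin(a);ly=-dx*np.sin(a)+dy*np.cos(a)
        s=lambda q:1/(1+np.exp(-np.clip(q/1.2,-40,40)))
        box=s(55-abs(lx))*s(45-abs(ly)); notch=s(23-abs(lx))*s(abs(ly)-29)
        return box*(1-notch)
    f=lambda p:((model(p)-t)**2).mean()
    r=min((minimize(f,[x0*1000+a,y0*1000+b,yaw0+e],method='Nelder-Mead',options=dict(xatol=.05,fatol=1e-6,initial_simplex=None)) for a in(-3,3) for b in(-3,3) for e in(-4,4)),key=lambda r:r.fun)
    return r.x,r.fun,m.sum()
def bright(c):
    H,S,V=cols(c); return (V>140)&(S<150)
E
python3 - <<'E'
from trayw import *
for n in('wrist','top','scene'):
    c=cam(n); save(c,n+'6.png')
    for zt,x,y,a in((.024,.641,-.172,17.4),(.038,.455,-.02,12)):
        try:
            r=fitI(c,zt,x,y,a,bright(c)); print(n,np.round(r[0],1),round(r[1],3),r[2])
        except Exception as e: print(n,e)
E
```

```text
clock: 13.23
tcp_pos: [0.6142, -0.1868, 0.1845]
orientation: [-0.001, -0.151, 0.988, 0.0]
wrist_force: [-0.4, -0.3, -0.6]
finger_gap: 0.0847
clock: 13.65
tcp_pos: [0.633, -0.1752, 0.162]
orientation: [-0.001, -0.151, 0.989, 0.0]
wrist_force: [-0.5, 0.8, 0.3]
finger_gap: 0.085
turn units -0.02 (deg -0.1) q6=-0.69
clk 13.7 at [ 633.  -175.2  162. ] yaw -162.7 gap 85.0 F [-0.5  0.8  0.3]
tool mm [-8.6  0.6 32. ] units(after turn) [-0.0107  0.0008  0.04  ] rows>= 1.0
wrist [ 641.9 -172.3   17.4] 0.024 9266
wrist [455.7 -21.   11.6] 0.026 10647
top [ 802.2 -167.2    8.7] 0.12 234
top [454.1 -19.2  11.3] 0.015 1155
scene [ 644.  -175.    17.4] 0.014 795
scene [457.4 -26.7   9.7] 0.093 391
```

View pics/wrist6.png

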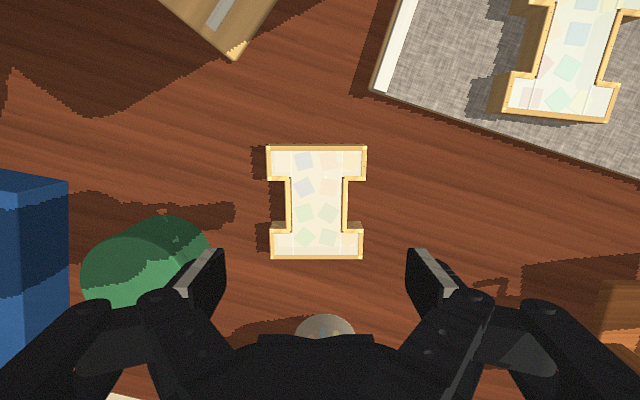

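```bash

python3 -m creep '{"hand":[85,85,85,85,85],"delta_pos":[[-0.0055,0,0.03],[-0.0055,0,0.03],[0,0,0.03],[0,0,0.03],[0,0,0.03]],"turn":[0,0,0,0,0]}' >/dev/null
python3 -m creep '{"hand":[85,85,85,85,85],"delta_pos":[[0,0,0.015],[0,0,0.012],[0,0,0.007],[0,0,0],[0,0,0]],"turn":[0,0,0,0,0]}' 
python3 go.py 641.9 -172.3 14 197.4
python3 - <<'E'
from h import *
c=cam('wrist');save(c,'wrist7.png')
E
```

```text
clock: 14.63
tcp_pos: [0.6434, -0.1721, 0.0161]
orientation: [0.001, -0.151, 0.989, -0.0]
wrist_force: [-0.1, -0.7, 0.2]
finger_gap: 0.0849
turn units -0.00 (deg -0.0) q6=-0.69
clk 14.6 at [ 643.4 -172.1   16.1] yaw -162.6 gap 84.9 F [-0.1 -0.7  0.2]
tool mm [1.5 0.2 2.1] units(after turn) [0.0018 0.0003 0.0026] rows>= 1.0
```

View pics/wrist7.png

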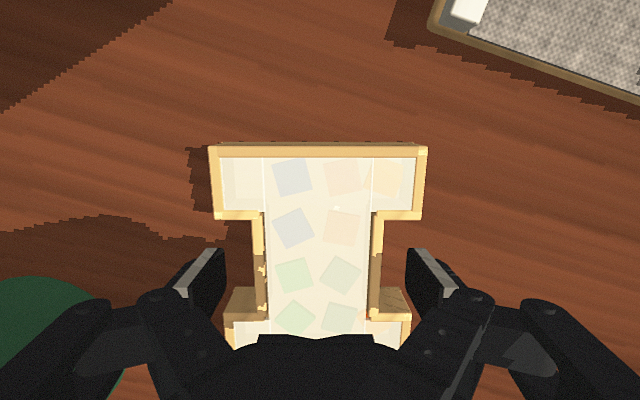

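```bash

python3 -m creep '{"hand":[52,52,52,52,52],"delta_pos":[[0,0,0],[0,0,0],[0,0,0],[0,0,0],[0,0,0]],"turn":[0,0,0,0,0]}' 40
python3 -m creep '{"hand":[52,52,52,52,52],"delta_pos":[[0,0,0],[0,0,-0.01],[0,0,-0.02],[0,0,-0.02],[0,0,-0.02]],"turn":[0,0,0,0,0]}' 
python3 -m creep '{"hand":[52,52,52,52,52],"delta_pos":[[0,0,-0.03],[0,0,-0.03],[0,0,-0.03],[0,0,0],[0,0,0]],"turn":[0,0,0,0,0]}' 
python3 go.py 386.6 293.5 175 174.7
python3 - <<'E'
from fit import *
c=cam('wrist');save(c,'wrist8.png')
c=cam('top');save(c,'top8.png')
P=cloud(c);H,S,V=cols(c)
rect(P,(H>95)&(H<125)&(S>120),(0.003,0.014),(.28,.5,.18,.4),' dock')
for n in('top','scene'):
    c=cam(n);P=cloud(c)
    m=(P[...,2]>0.04)&(P[...,2]<0.1)&(abs(P[...,0]-.386)<.09)&(abs(P[...,1]-.294)<.09)
    q=P[m]; print(n,len(q)); print(np.round(q[np.argsort(q[:,1])]*1000,0)[:60].tolist())
E
```

```text
clock: 15.1
tcp_pos: [0.6435, -0.1719, 0.0163]
orientation: [0.001, -0.151, 0.988, -0.001]
wrist_force: [-0.3, 0.7, 6.1]
finger_gap: 0.0573
clock: 15.52
tcp_pos: [0.642, -0.1713, 0.0712]
orientation: [-0.001, -0.151, 0.988, 0.0]
wrist_force: [0.3, -0.8, -1.5]
finger_gap: 0.0571
clock: 15.93
tcp_pos: [0.6436, -0.1719, 0.1447]
orientation: [0.001, -0.151, 0.988, -0.001]
wrist_force: [0.3, -0.4, -1.7]
finger_gap: 0.0569
turn units 4.54 (deg 22.7) q6=-0.69
clk 15.9 at [ 643.6 -171.9  144.7] yaw -162.6 gap 56.9 F [ 0.3 -0.4 -1.7]
tool mm [298.9 439.7 -30.3] units(after turn) [ 0.3736  0.5496 -0.0379] rows>= 13.0
 dock n 1406 centre 386.9 293.5 size 136.0 117.9 long axis yaw -5.3 z med 0.0077 mean [398.5 308.2]
top 56
[[420.0, 232.0, 73.0], [423.0, 233.0, 71.0], [424.0, 233.0, 56.0], [422.0, 234.0, 52.0], [423.0, 235.0, 75.0], [426.0, 235.0, 74.0], [421.0, 235.0, 72.0], [450.0, 285.0, 51.0], [454.0, 285.0, 73.0], [451.0, 285.0, 72.0], [448.0, 285.0, 49.0], [452.0, 285.0, 60.0], [450.0, 286.0, 58.0], [449.0, 286.0, 67.0], [448.0, 287.0, 54.0], [453.0, 287.0, 75.0], [451.0, 287.0, 72.0], [44
[... 670 characters left out ...]
, 74.0], [351.0, 350.0, 57.0], [348.0, 351.0, 70.0], [351.0, 351.0, 62.0], [348.0, 351.0, 61.0], [349.0, 352.0, 75.0], [351.0, 353.0, 73.0], [349.0, 354.0, 75.0], [351.0, 355.0, 74.0]]
scene 23
[[452.0, 281.0, 41.0], [456.0, 281.0, 48.0], [455.0, 282.0, 66.0], [455.0, 283.0, 55.0], [457.0, 285.0, 75.0], [452.0, 286.0, 71.0], [448.0, 287.0, 45.0], [452.0, 287.0, 56.0], [451.0, 288.0, 65.0], [456.0, 288.0, 62.0], [456.0, 288.0, 66.0], [451.0, 290.0, 44.0], [442.0, 333.0, 56.0], [442.0, 334.0, 46.0], [436.0, 335.0, 48.0], [439.0, 336.0, 72.0], [435.0, 337.0, 41.0], [439.0, 338.0, 56.0], [435.0, 343.0, 71.0], [436.0, 343.0, 56.0], [435.0, 343.0, 61.0], [430.0, 346.0, 42.0], [434.0, 353.0, 63.0]]
```

View pics/wrist8.png

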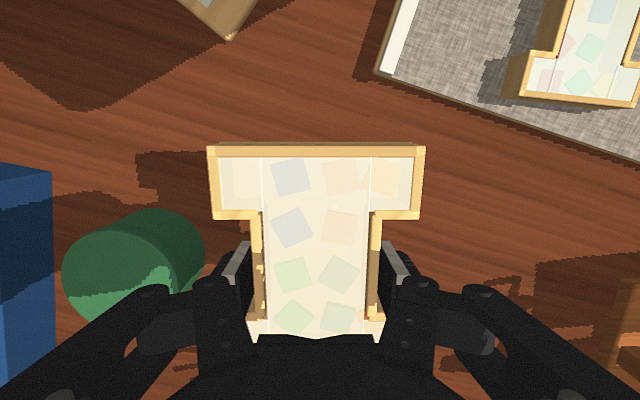

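View pics/top8.png

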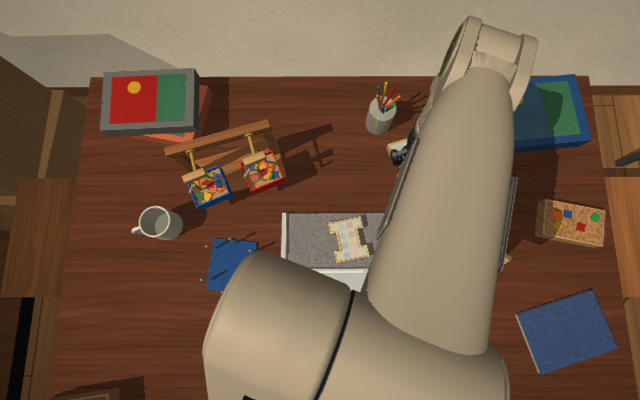

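```bash

python3 -m creep '{"hand":[52,52,52,52,52],"delta_pos":[[0,0,-0.01],[0,0,-0.01],[0,0,-0.01],[0,0,-0.01],[0,0,0]],"turn":[0.92,0.92,0.92,0.92,0.92]}' >/dev/null
python3 -m creep '{"hand":[52,52,52,52,52],"delta_pos":[[0.012,0.018,0],[0.02,0.03,0],[0.025,0.037,0],[0.025,0.037,0],[0.025,0.037,0]],"turn":[0,0,0,0,0]}' >/dev/null
python3 -m creep '{"hand":[52,52,52,52,52],"delta_pos":[[0.025,0.037,0],[0.025,0.037,0],[0.025,0.037,0],[0.025,0.037,0],[0.025,0.037,0]],"turn":[0,0,0,0,0]}' >/dev/null
python3 go.py 386.8 293.5 175 174.5
python3 - <<'E'
from fit import *
c=cam('wrist');save(c,'wrist9.png')
E
```

```text
turn units -0.02 (deg -0.1) q6=0.18
clk 17.4 at [482.9 121.6 173.7] yaw 174.4 gap 57.4 F [ 0.3 -0.1 -1.7]
tool mm [112.1 161.9  -1.3] units(after turn) [ 0.1402  0.2024 -0.0016] rows>= 5.0
```

View pics/wrist9.png

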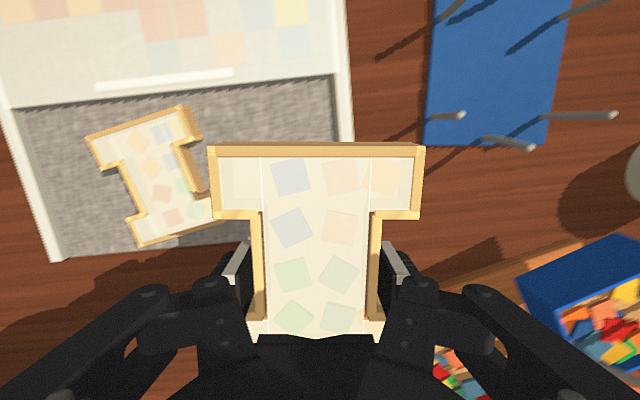

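```bash

python3 -m creep '{"hand":[52,52,52,52,52],"delta_pos":[[0.025,0.036,0],[0.025,0.036,0],[0.025,0.036,0],[0.025,0.036,0],[0.02,0.03,0]],"turn":[0,0,0,0,0]}' >/dev/null
python3 -m creep '{"hand":[52,52,52,52,52],"delta_pos":[[0.015,0.02,0],[0.006,0.008,0],[0,0,0],[0,0,0],[0,0,0]],"turn":[0,0,0,0,0]}' >/dev/null
python3 go.py 386.8 293.5 175 174.5
python3 - <<'E'
from fit import *
c=cam('wrist');save(c,'wrist10.png')
np.savez('w10.npz',d=c['depth'],p=c['pixels'],R=c['R'],o=c['o'],k=[c['fx'],c['fy'],c['cx'],c['cy']])
P=cloud(c);H,S,V=cols(c)
rect(P,(H>95)&(H<125)&(S>120),(0.003,0.014),(.28,.5,.18,.4),' dock')
E
```

```text
turn units -0.03 (deg -0.2) q6=0.58
clk 18.3 at [388.8 291.3 174.5] yaw 174.3 gap 57.0 F [-0.1 -0.3 -1.6]
tool mm [ 2.2  2.  -0.5] units(after turn) [ 0.0027  0.0025 -0.0006] rows>= 1.0
 dock n 2818 centre 330.6 298.0 size 117.2 21.6 long axis yaw 84.3 z med 0.0082 mean [330.7 298.1]
```

View pics/wrist10.png

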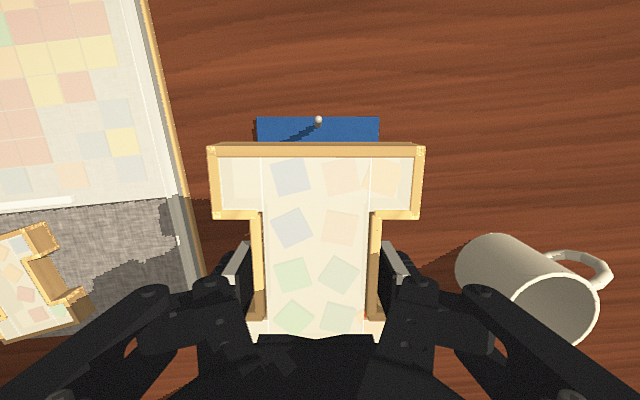

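```bash
cat > held.py <<'E'
from trayw import *
def held(c):
    P=cloud(c);H,S,V=cols(c); s=st(); zt=s['tcp_pos'][2]
    a=np.radians(174.5)
    m=(V>110)&(P[...,2]>zt-0.02)&(P[...,2]<zt+0.02)
    m[260:]=False
    m=cv2.morphologyEx(m.astype(np.uint8),cv2.MORPH_OPEN,np.ones((3,3)))
    n,l,st_,_=cv2.connectedComponentsWithStats(m); m=l==1+np.argmax(st_[1:,4])
    z=np.nanmedian(P[m][:,2])
    m2=m&(P[...,2]>z-0.004)
    return P,m2,z
if __name__=='__main__':
    c=cam('wrist'); P,m,z=held(c); s=st(); print('z top',z,'tcp',s['tcp_pos'])
    u=np.array([np.cos(np.radians(-5.5)),np.sin(np.radians(-5.5))]); v=np.array([-u[1],u[0]])
    rows=np.where(m.any(1))[0]; print('rows',rows.min())
    # project with plane z
    vv,uu=np.nonzero(m); Q=np.array([atz(c,a,b,z) for a,b in zip(vv,uu)])[:,:2]*1000
    (cx,cy),(w,h),a=cv2.minAreaRect(Q.astype(np.float32)); print('rect',cx,cy,w,h,a)
    X=Q@u;Y=Q@v
    nb=np.percentile(X,0.5)
    # lateral at the flange (first 20mm)
    f=X<nb+20; print('near x edge %.1f -> centre x %.1f ; y edges %.1f %.1f centre %.1f'%(nb,nb+55,np.percentile(Y[f],.5),np.percentile(Y[f],99.5),(np.percentile(Y[f],.5)+np.percentile(Y[f],99.5))/2))
    # angle of near edge
    e=[]
    for k in range(uu.min()+6,uu.max()-6,4):
        r=vv[uu==k].min(); e.append(atz(c,r,k,z)[:2]*1000)
    e=np.array(e); p=np.polyfit(e[:,1],e[:,0],1); print('edge yaw %.2f'%(-np.degrees(np.arctan(p[0]))))
    d=np.array([388.5,292.2]); print('dock wrist',d@u,d@v); d=np.array([386.8,293.5]); print('dock top',d@u,d@v)
    t=s['tcp_pos'][:2]*1000; print('tcp',t@u,t@v)
E
python3 held.py
```

```text
z top 0.18218492467466013 tcp [0.38901618 0.29120701 0.17478885]
rows 145
rect 358.02227783203125 293.6319274902344 89.5842514038086 50.54685974121094 84.3145980834961
near x edge 303.0 -> centre x 358.0 ; y edges 282.3 371.0 centre 326.6
edge yaw -5.69
dock wrist 358.70529417923956 328.09084401699664
dock top 356.88852116373903 329.22192129558965
tcp 359.31427089151776 327.15190288782173
```

```bash

python3 -m creep '{"hand":[52,52,52,52,52],"delta_pos":[[0,0.002,0.02],[0,0,0.02],[0,0,0.02],[0,0,0],[0,0,0]],"turn":[0,0,0,0,0]}'
python3 held.py
python3 - <<'E'
from fit import *
c=cam('wrist');save(c,'wrist11.png')
P=cloud(c);H,S,V=cols(c)
rect(P,(H>95)&(H<125)&(S>120),(0.003,0.014),(.28,.5,.18,.4),' dock')
E
```

```text
clock: 18.78
tcp_pos: [0.3883, 0.2927, 0.1264]
orientation: [-0.001, 0.05, 0.999, -0.001]
wrist_force: [0.2, 0.4, -0.6]
finger_gap: 0.0569
z top 0.1340145329524825 tcp [0.38895727 0.29324882 0.12730911]
rows 145
rect 357.3775329589844 295.146484375 89.59525299072266 50.53076934814453 84.3226547241211
near x edge 302.2 -> centre x 357.2 ; y edges 283.8 372.4 centre 328.1
edge yaw -5.68
dock wrist 358.70529417923956 328.09084401699664
dock top 356.88852116373903 329.22192129558965
tcp 359.05993905379194 329.1786613175312
 dock n 3459 centre 329.1 298.4 size 117.3 19.0 long axis yaw 84.3 z med 0.0082 mean [329.2 298.2]
```

View pics/wrist11.png

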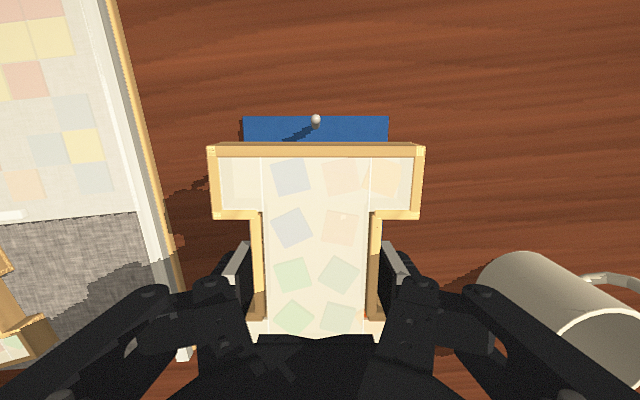

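```bash

python3 -m creep '{"hand":[52,52,52,52,52],"delta_pos":[[-0.0012,0,0.015],[0,0,0.02],[0,0,0.02],[0,0,0.02],[0,0,0]],"turn":[0,0,0,0,0]}'
python3 held.py
python3 -m creep '{"hand":[52,52,52,52,52],"delta_pos":[[0,0,0.015],[0,0,0.015],[0,0,0.01],[0,0,0.01],[0,0,0]],"turn":[0,0,0,0,0]}'
python3 go.py 386.8 293.5 25.5 174.5
python3 - <<'E'
from fit import *
c=cam('wrist');save(c,'wrist12.png')
E
```

```text
clock: 19.3
tcp_pos: [0.3886, 0.293, 0.0655]
orientation: [-0.001, 0.049, 0.999, -0.001]
wrist_force: [-0.6, -0.2, -2.2]
finger_gap: 0.0571
z top 0.0731234365204029 tcp [0.38904701 0.29328783 0.06677421]
rows 145
rect 357.654296875 295.35931396484375 89.61344146728516 50.531551361083984 84.39043426513672
near x edge 302.4 -> centre x 357.4 ; y edges 284.0 372.6 centre 328.3
edge yaw -5.61
dock wrist 358.70529417923956 328.09084401699664
dock top 356.88852116373903 329.22192129558965
tcp 359.1455262017108 329.22609333968956
clock: 19.77
tcp_pos: [0.3892, 0.2935, 0.0265]
orientation: [-0.0, 0.049, 0.999, -0.0]
wrist_force: [0.1, -0.3, -2.2]
finger_gap: 0.0572
turn units -0.02 (deg -0.1) q6=0.58
clk 19.8 at [389.2 293.5  26.5] yaw 174.4 gap 57.2 F [ 0.1 -0.3 -2.2]
tool mm [ 2.4 -0.2  1. ] units(after turn) [ 0.003  -0.0003  0.0012] rows>= 1.0
```

View pics/wrist12.png

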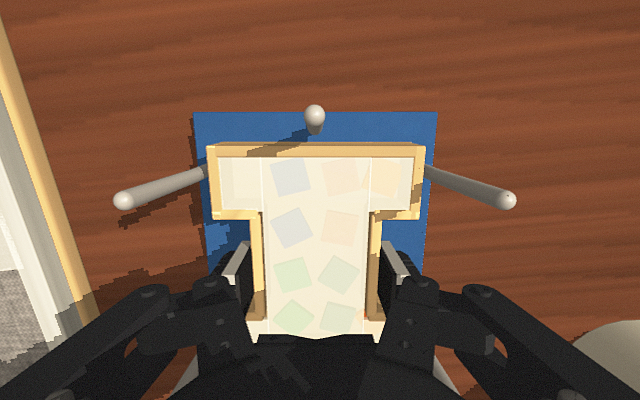

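```bash

python3 -m creep '{"hand":[52,52,52,52,52],"delta_pos":[[0,0,0.0015],[0,0,0.001],[0,0,0],[0,0,0],[0,0,0]],"turn":[0,0,0,0,0]}'
python3 -m creep '{"hand":[85,85,85,85,85],"delta_pos":[[0,0,0],[0,0,0],[0,0,0],[0,0,0],[0,0,0]],"turn":[0,0,0,0,0]}'
python3 -m creep '{"hand":[85,85,85,85,85],"delta_pos":[[0,0,-0.02],[0,0,-0.03],[0,0,-0.04],[0,0,-0.04],[0,0,-0.02]],"turn":[0,0,0,0,0]}'
python3 go.py 455 -21 150 191.5
python3 - <<'E'
from trayw import *
c=cam('wrist');save(c,'wrist13.png')
r=fitI(c,.032,.388,.2925,-5.5,bright(c)); print('docked',np.round(r[0],1),round(r[1],3),r[2])
P=cloud(c);H,S,V=cols(c)
rect(P,(H>95)&(H<125)&(S>120),(0.003,0.014),(.28,.5,.18,.4),' dock')
E
```

```text
clock: 20.23
tcp_pos: [0.3897, 0.2938, 0.0252]
orientation: [0.0, 0.049, 0.999, 0.0]
wrist_force: [-0.1, -0.2, -1.3]
finger_gap: 0.0568
clock: 20.65
tcp_pos: [0.3895, 0.2938, 0.0251]
orientation: [0.0, 0.049, 0.999, 0.0]
wrist_force: [0.2, -0.2, 0.9]
finger_gap: 0.0852
clock: 21.07
tcp_pos: [0.3908, 0.2944, 0.1486]
orientation: [0.002, 0.049, 0.999, 0.001]
wrist_force: [-0.2, 0.5, 0.2]
finger_gap: 0.0847
turn units -3.42 (deg -17.1) q6=0.58
clk 21.1 at [390.8 294.4 148.6] yaw 174.4 gap 84.7 F [-0.2  0.5  0.2]
tool mm [  -0.  -321.9   -1.4] units(after turn) [-0.     -0.4024 -0.0017] rows>= 8.0
docked [387.8 293.3  -5.5] 0.027 11193
 dock n 2285 centre 331.8 297.9 size 117.5 23.9 long axis yaw 84.4 z med 0.0082 mean [327.6 298.1]
```

View pics/wrist13.png

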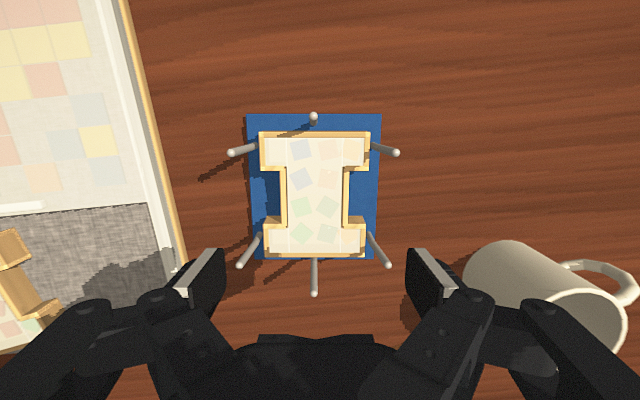

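```bash

python3 -m creep '{"hand":[85,85,85,85,85],"delta_pos":[[0,0,0],[0,0,0],[0,0,0],[0,0,0],[0,-0.02,0]],"turn":[-0.86,-0.86,-0.86,-0.86,0]}'>/dev/null
python3 -m creep '{"hand":[85,85,85,85,85],"delta_pos":[[0,-0.04,0],[0,-0.05,0],[0,-0.05,0],[0,-0.05,0],[0,-0.05,0]],"turn":[0,0,0,0,0]}'>/dev/null
python3 -m creep '{"hand":[85,85,85,85,85],"delta_pos":[[0,-0.05,0],[0,-0.05,0],[0,-0.03,0],[0,-0.01,0],[0,0,0]],"turn":[0,0,0,0,0]}'
python3 go.py 456 -21 150 191.6
python3 - <<'E'
from trayw import *
c=cam('wrist');save(c,'wrist14.png')
r=fitI(c,.038,.4555,-.021,11.6,bright(c)); print('tray0',np.round(r[0],1),round(r[1],3),r[2])
E
```

```text
clock: 22.37
tcp_pos: [0.4541, -0.0215, 0.1447]
orientation: [-0.0, -0.099, 0.995, -0.0]
wrist_force: [0.8, 1.1, 0.3]
finger_gap: 0.0852
turn units -0.04 (deg -0.2) q6=-0.42
clk 22.4 at [454.1 -21.5 144.7] yaw -168.6 gap 85.2 F [0.8 1.1 0.3]
tool mm [-2.   0.1 -5.3] units(after turn) [-0.0024  0.0001 -0.0067] rows>= 1.0
tray0 [455.3 -20.7  11.6] 0.025 11876
```

View pics/wrist14.png

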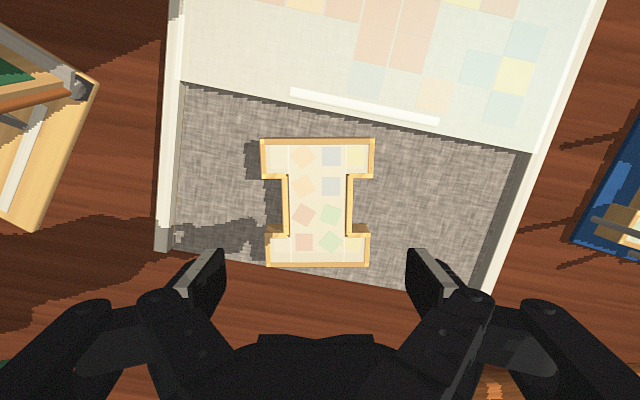

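```bash

python3 -m creep '{"hand":[85,85,85,85,85],"delta_pos":[[-0.0034,0,0.03],[0,0,0.03],[0,0,0.03],[0,0,0.02],[0,0,0.01]],"turn":[0,0,0,0,0]}'>/dev/null
python3 -m creep '{"hand":[85,85,85,85,85],"delta_pos":[[0,0,0.015],[0,0,0.008],[0,0,0],[0,0,0],[0,0,0]],"turn":[0,0,0,0,0]}'
python3 -m creep '{"hand":[52,52,52,52,52],"delta_pos":[[0,0,0],[0,0,0],[0,0,0],[0,0,0],[0,0,0]],"turn":[0,0,0,0,0]}' 40
python3 -m creep '{"hand":[52,52,52,52,52],"delta_pos":[[0,0,0],[0,0,-0.01],[0,0,-0.02],[0,0,-0.02],[0,0,-0.02]],"turn":[0,0,0,0,0]}' 
python3 -m creep '{"hand":[52,52,52,52,52],"delta_pos":[[0,0,-0.03],[0,0,-0.03],[0,0,-0.03],[0,0,-0.02],[0,0,0]],"turn":[0,0,0,0,0]}' 
python3 go.py 389.5 293.7 180 174.5
python3 - <<'E'
from fit import *
c=cam('wrist');save(c,'wrist15.png')
E
```

```text
clock: 23.25
tcp_pos: [0.457, -0.019, 0.0314]
orientation: [0.001, -0.101, 0.995, -0.0]
wrist_force: [0.3, -0.3, 0.9]
finger_gap: 0.0848
clock: 23.67
tcp_pos: [0.4571, -0.0194, 0.0314]
orientation: [0.001, -0.101, 0.995, -0.0]
wrist_force: [-1.1, 0.2, 5.6]
finger_gap: 0.0567
clock: 24.08
tcp_pos: [0.4559, -0.0192, 0.0873]
orientation: [-0.001, -0.101, 0.995, 0.0]
wrist_force: [1.3, 0.5, -1.2]
finger_gap: 0.0569
clock: 24.5
tcp_pos: [0.4585, -0.0197, 0.1784]
orientation: [0.003, -0.101, 0.995, -0.001]
wrist_force: [0.7, -0.6, -1.3]
finger_gap: 0.0569
turn units 3.42 (deg 17.1) q6=-0.42
clk 24.5 at [458.5 -19.7 178.4] yaw -168.4 gap 56.9 F [ 0.7 -0.6 -1.3]
tool mm [ 98.7 305.3  -1.6] units(after turn) [ 0.1234  0.3817 -0.002 ] rows>= 8.0
```

View pics/wrist15.png

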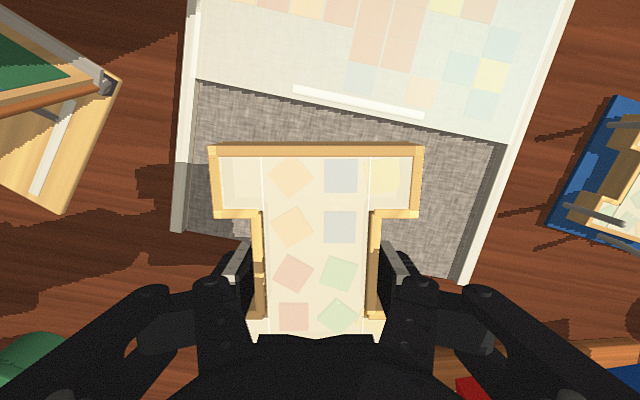

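```bash

python3 -m creep '{"hand":[52,52,52,52,52],"delta_pos":[[0,0,0],[0,0,0],[0,0,0],[0,0,0],[0.007,0.02,0]],"turn":[0.86,0.86,0.86,0.86,0]}'>/dev/null
python3 -m creep '{"hand":[52,52,52,52,52],"delta_pos":[[0.01,0.032,0],[0.013,0.042,0],[0.013,0.042,0],[0.013,0.042,0],[0.013,0.042,0]],"turn":[0,0,0,0,0]}'>/dev/null
python3 -m creep '{"hand":[52,52,52,52,52],"delta_pos":[[0.013,0.042,0],[0.013,0.042,0],[0.013,0.032,0],[0.009,0.024,0],[0.005,0.016,0]],"turn":[0,0,0,0,0]}'>/dev/null
python3 -m creep '{"hand":[52,52,52,52,52],"delta_pos":[[0.0014,0.0045,0],[0,0,0],[0,0,0],[0,0,0],[0,0,0]],"turn":[0,0,0,0,0]}'
python3 go.py 389.5 293.7 100 174.5
python3 held.py
python3 - <<'E'
from fit import *
c=cam('wrist');save(c,'wrist16.png')
E
```

```text
clock: 26.22
tcp_pos: [0.3881, 0.2924, 0.1743]
orientation: [-0.0, 0.05, 0.999, -0.0]
wrist_force: [-0.1, 0.5, -1.9]
finger_gap: 0.0571
turn units -0.04 (deg -0.2) q6=0.58
clk 26.2 at [388.1 292.4 174.3] yaw 174.3 gap 57.1 F [-0.1  0.5 -1.9]
tool mm [-1.3  1.5 74.3] units(after turn) [-0.0016  0.0018  0.0929] rows>= 2.0
z top 0.18064555665853407 tcp [0.38823481 0.29246981 0.17448097]
rows 144
rect 357.3262634277344 294.735595703125 89.5802993774414 51.44012451171875 84.31380462646484
near x edge 302.0 -> centre x 357.0 ; y edges 283.4 372.0 centre 327.7
edge yaw -5.79
dock wrist 358.70529417923956 328.09084401699664
dock top 356.88852116373903 329.22192129558965
tcp 358.41546304697044 328.33399609267684
```

View pics/wrist16.png

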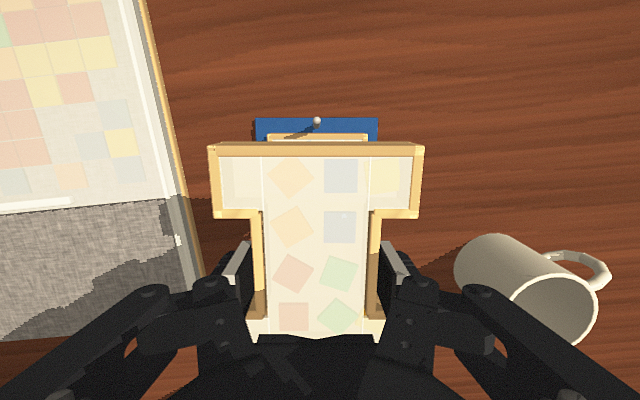

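```bash

python3 -m creep '{"hand":[52,52,52,52,52],"delta_pos":[[-0.0011,0.0016,0.02],[0,0,0.03],[0,0,0.03],[0,0,0.02],[0,0,0]],"turn":[-0.05,0,0,0,0]}'
python3 held.py | grep -E 'near|yaw'
python3 -m creep '{"hand":[52,52,52,52,52],"delta_pos":[[0,0,0.01],[0,0,0.015],[0,0,0.015],[0,0,0.01],[0,0,0]],"turn":[0,0,0,0,0]}'
python3 go.py 389.5 293.7 50 174.5
python3 - <<'E'
from fit import *
c=cam('wrist');save(c,'wrist17.png')
E
```

```text
clock: 26.73
tcp_pos: [0.3868, 0.2928, 0.0915]
orientation: [-0.003, 0.047, 0.999, -0.002]
wrist_force: [0.3, -1.4, -1.5]
finger_gap: 0.0567
near x edge 300.7 -> centre x 355.7 ; y edges 283.4 372.1 centre 327.7
edge yaw -5.44
clock: 27.2
tcp_pos: [0.3887, 0.2943, 0.0539]
orientation: [-0.0, 0.047, 0.999, -0.0]
wrist_force: [0.2, -0.2, -0.8]
finger_gap: 0.0569
turn units 0.03 (deg 0.1) q6=0.58
clk 27.2 at [388.7 294.3  53.9] yaw 174.6 gap 56.9 F [ 0.2 -0.2 -0.8]
tool mm [-0.9 -0.5  3.9] units(after turn) [-0.0011 -0.0006  0.0049] rows>= 1.0
```

View pics/wrist17.png

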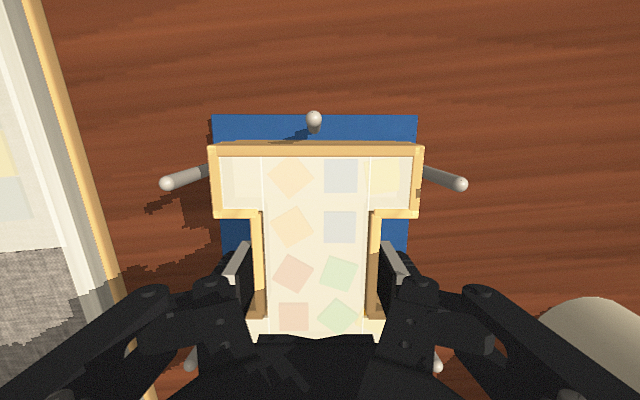

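```bash

python3 held.py | grep -E 'near|yaw|top'
python3 -m creep '{"hand":[52,52,52,52,52],"delta_pos":[[0,0,0.003],[0,0,0.001],[0,0,0.001],[0,0,0],[0,0,0]],"turn":[0,0,0,0,0]}'
```

```text
z top 0.060880291517878826 tcp [0.3892884  0.29468898 0.05507482]
near x edge 302.6 -> centre x 357.6 ; y edges 285.2 373.9 centre 329.5
edge yaw -5.28
dock top 356.88852116373903 329.22192129558965
clock: 27.72
tcp_pos: [0.389, 0.2946, 0.0507]
orientation: [0.0, 0.047, 0.999, 0.0]
wrist_force: [0.6, 0.1, -2.3]
finger_gap: 0.0567
```

```bash

python3 -m creep '{"hand":[52,52,52,85,85],"delta_pos":[[0,0,0.001],[0,0,0],[0,0,0],[0,0,0],[0,0,0]],"turn":[0,0,0,0,0]}'
python3 -m creep '{"hand":[85,85,85,85,85],"delta_pos":[[0,0,0],[0,0,0],[0,0,0],[0,0,-0.01],[0,0,-0.02]],"turn":[0,0,0,0,0]}'
python3 -m creep '{"hand":[85,85,85,85,85],"delta_pos":[[0,0,-0.04],[0,0,-0.04],[0,0,-0.04],[0,0,-0.03],[0,0,0]],"turn":[0,0,0,0,0]}'
python3 - <<'E'
from trayw import *
c=cam('wrist');save(c,'wrist18.png')
r=fitI(c,.056,.388,.2935,-5.5,bright(c)); print('docked top',np.round(r[0],1),round(r[1],3),r[2])
c=cam('top');save(c,'top18.png')
c=cam('scene');save(c,'scene18.png')
E
python3 go.py 389.5 293.7 50 174.5
```

```text
clock: 28.13
tcp_pos: [0.3892, 0.2947, 0.05]
orientation: [0.0, 0.047, 0.999, 0.0]
wrist_force: [0.4, -0.3, 0.2]
finger_gap: 0.0785
clock: 28.55
tcp_pos: [0.3875, 0.2938, 0.0728]
orientation: [-0.002, 0.047, 0.999, -0.001]
wrist_force: [-0.3, 0.3, 0.7]
finger_gap: 0.085
clock: 28.97
tcp_pos: [0.3916, 0.296, 0.1999]
orientation: [0.004, 0.047, 0.999, 0.002]
wrist_force: [1.1, -0.1, 0.6]
finger_gap: 0.0851
docked top [387.3 294.   -5.3] 0.024 9352
turn units 0.03 (deg 0.2) q6=0.58
clk 29.1 at [388.9 294.5 194. ] yaw 174.7 gap 84.9 F [-0.5  0.  -1. ]
tool mm [ -0.7  -0.8 144. ] units(after turn) [-0.0009 -0.001   0.18  ] rows>= 4.0
```

View pics/wrist18.png

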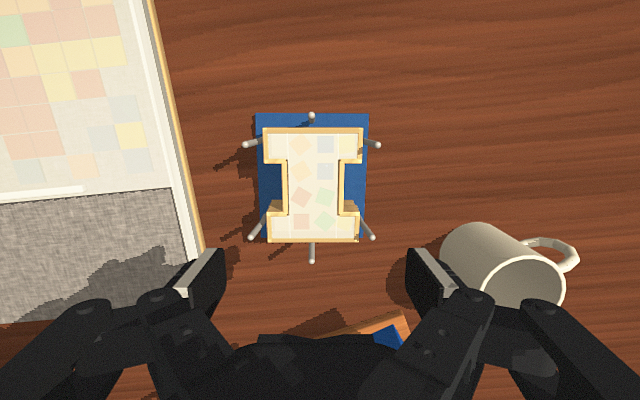

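View pics/scene18.png

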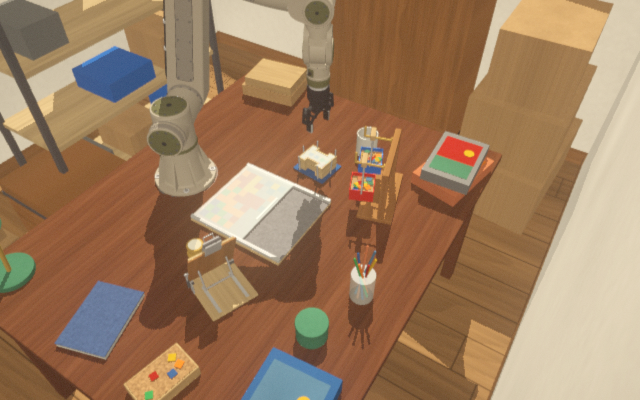

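View pics/top18.png

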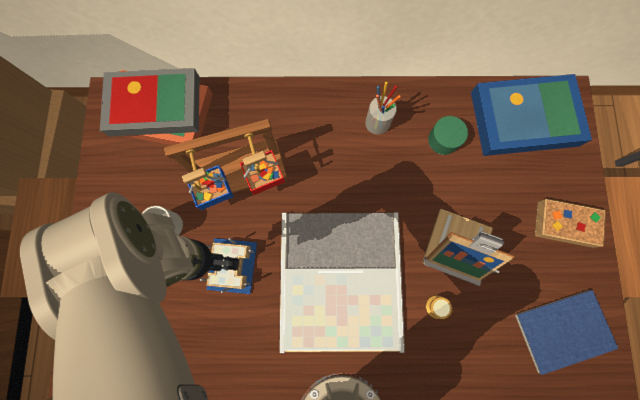

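```bash

python3 -m creep '{"hand":[85,85,85,85,85],"delta_pos":[[0,0,-0.035],[0,0,-0.035],[0,0,-0.035],[0,0,-0.035],[0,0,-0.03]],"turn":[-0.87,-0.87,-0.87,-0.87,-0.87]}'
python3 go.py 600 197 320 196.4
```

```text
clock: 29.53
tcp_pos: [0.3883, 0.2943, 0.3299]
orientation: [-0.001, -0.145, 0.99, -0.0]
wrist_force: [0.6, 0.5, 0.3]
finger_gap: 0.0851
turn units 0.04 (deg 0.2) q6=0.19
clk 29.5 at [388.3 294.3 329.9] yaw -163.4 gap 85.1 F [0.6 0.5 0.3]
tool mm [-175.6 -153.1    9.9] units(after turn) [-0.2195 -0.1913  0.0124] rows>= 6.0
```

```bash

python3 -m creep '{"hand":[85,85,85,85,85],"delta_pos":[[-0.015,-0.013,0],[-0.03,-0.026,0],[-0.035,-0.03,0],[-0.035,-0.03,0],[-0.035,-0.03,0]],"turn":[0,0,0,0,0]}' >/dev/null
python3 -m creep '{"hand":[85,85,85,85,85],"delta_pos":[[-0.035,-0.03,0],[-0.02,-0.02,0],[-0.014,-0.012,0.008],[0,0,0],[0,0,0]],"turn":[0,0,0,0,0]}'
python3 go.py 620 203 320 196.4
python3 - <<'E'
from fit import *
c=cam('wrist');save(c,'wrist19.png')
P=cloud(c)
rect(P,P[...,2]>0,(0.219,0.23),(.5,.66,.15,.26),' gripred')
rect(P,P[...,2]>0,(0.219,0.23),(.5,.65,.27,.4),' gripblue')
E
```

```text
clock: 30.37
tcp_pos: [0.5995, 0.1972, 0.3209]
orientation: [-0.002, -0.142, 0.99, 0.0]
wrist_force: [0.4, 0.8, 0.4]
finger_gap: 0.0852
turn units -0.01 (deg -0.0) q6=-0.09
clk 30.4 at [599.5 197.2 320.9] yaw -163.6 gap 85.2 F [0.4 0.8 0.4]
tool mm [-21.3  -0.3   0.9] units(after turn) [-0.0267 -0.0003  0.0011] rows>= 1.0
 gripred n 1331 centre 621.9 202.0 size 51.9 18.5 long axis yaw -67.1 z med 0.2238 mean [620.9 201.6]
 gripblue n 1387 centre 582.2 335.6 size 51.7 18.0 long axis yaw -66.6 z med 0.2238 mean [581.7 334.4]
```

View pics/wrist19.png

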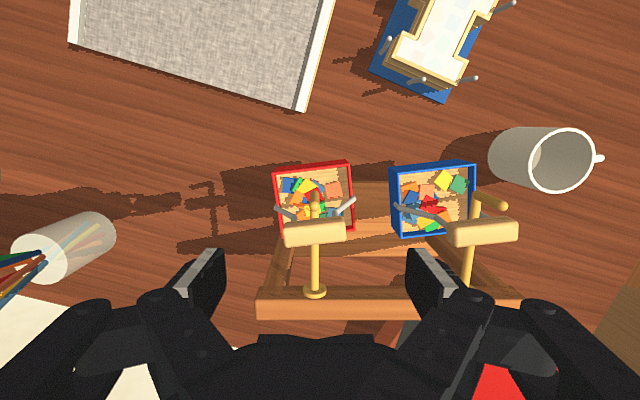

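```bash
python3 - <<'E'
import cv2
i=cv2.imread('pics/wrist19.png')[150:310,240:540]; cv2.imwrite('pics/wrist19z.png',cv2.resize(i,None,fx=2.6,fy=2.6,interpolation=cv2.INTER_CUBIC))
E
python3 go.py 621.5 201.8 209 201.5
```

```text
turn units -1.02 (deg -5.1) q6=-0.09
clk 30.4 at [599.  197.8 322. ] yaw -163.6 gap 84.7 F [-0.   0.3 -0.1]
tool mm [-22.4  -4.5 113. ] units(after turn) [-0.028  -0.0057  0.1413] rows>= 3.0
```

View pics/wrist19z.png

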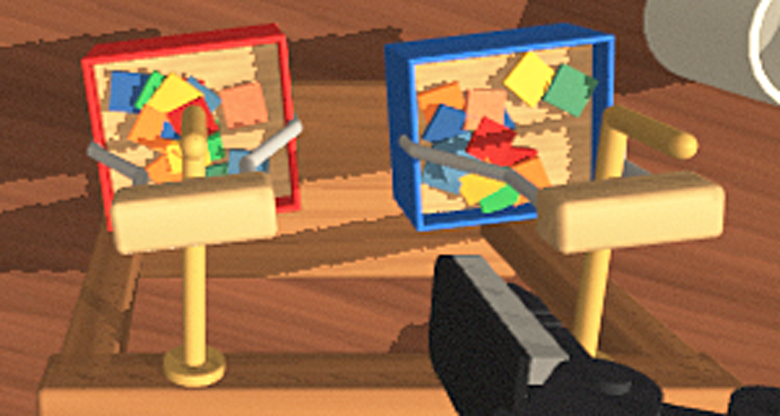

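```bash

python3 -m creep '{"hand":[85,85,85,85,85],"delta_pos":[[0,0,0],[-0.014,-0.0029,0],[-0.014,-0.0029,0],[0,0,0.02],[0,0,0.02]],"turn":[-1,0,0,0,0]}' 
python3 go.py 621.5 201.8 209 201.5
python3 - <<'E'
from fit import *
c=cam('wrist');save(c,'wrist20.png')
P=cloud(c)
rect(P,P[...,2]>0,(0.219,0.23),(.5,.66,.15,.26),' gripred')
E
```

```text
clock: 30.83
tcp_pos: [0.6222, 0.2029, 0.2926]
orientation: [0.001, -0.187, 0.982, 0.0]
wrist_force: [0.2, -0.2, -1.5]
finger_gap: 0.085
turn units 0.00 (deg 0.0) q6=-0.18
clk 30.8 at [622.2 202.9 292.6] yaw -158.5 gap 85.0 F [ 0.2 -0.2 -1.5]
tool mm [ 1.1 -0.8 83.6] units(after turn) [ 0.0014 -0.001   0.1045] rows>= 3.0
 gripred n 1815 centre 621.9 202.0 size 51.9 18.3 long axis yaw -66.3 z med 0.2239 mean [620.9 201.8]
```

View pics/wrist20.png

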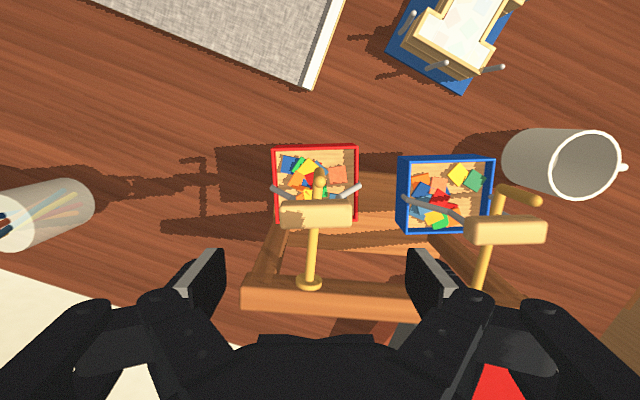

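```bash

python3 -m creep '{"hand":[85,85,85,85,85],"delta_pos":[[0,-0.001,0.02],[0,0,0.025],[0,0,0.025],[0,0,0.02],[0,0,0]],"turn":[0,0,0,0,0]}' 
python3 -m creep '{"hand":[85,85,85,85,85],"delta_pos":[[0,0,0.008],[0,0,0.006],[0,0,0],[0,0,0],[0,0,0]],"turn":[0,0,0,0,0]}' 
python3 - <<'E'
from fit import *
c=cam('wrist');save(c,'wrist21.png')
E
python3 go.py 621.5 201.8 209 201.5
```

```text
clock: 31.3
tcp_pos: [0.6198, 0.2013, 0.2165]
orientation: [-0.003, -0.186, 0.982, 0.0]
wrist_force: [-0.0, 0.2, -0.7]
finger_gap: 0.085
clock: 31.72
tcp_pos: [0.6234, 0.2007, 0.2092]
orientation: [0.001, -0.186, 0.983, -0.0]
wrist_force: [-0.5, -0.7, 0.6]
finger_gap: 0.0851
turn units -0.02 (deg -0.1) q6=-0.18
clk 31.8 at [623.4 200.6 209.1] yaw -158.6 gap 85.3 F [-0.   0.1 -0.1]
tool mm [1.3 1.8 0.1] units(after turn) [0.0017 0.0022 0.0001] rows>= 1.0
```

View pics/wrist21.png

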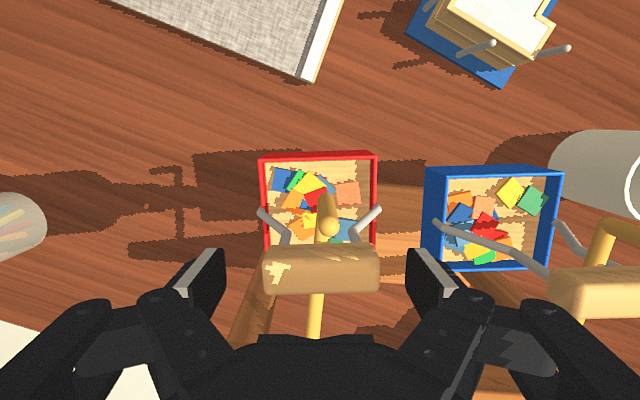

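```bash

python3 -m creep '{"hand":[85,85,85,85,85],"delta_pos":[[0.001,0.0022,0],[0,0,0],[0,0,0],[0,0,0],[0,0,0]],"turn":[0,0,0,0,0]}' 
python3 -m creep '{"hand":[46,46,46,46,46],"delta_pos":[[0,0,0],[0,0,0],[0,0,0],[0,0,0],[0,0,0]],"turn":[0,0,0,0,0]}' 50
python3 -m creep '{"hand":[46,46,46,46,46],"delta_pos":[[0,0,0],[0,0,-0.004],[0,0,-0.006],[0,0,-0.006],[0,0,-0.004]],"turn":[0,0,0,0,0]}'
python3 - <<'E'
from fit import *
c=cam('wrist');save(c,'wrist22.png')
E
```

```text
clock: 32.18
tcp_pos: [0.6216, 0.2019, 0.2082]
orientation: [0.0, -0.186, 0.983, -0.0]
wrist_force: [0.3, -0.2, -0.1]
finger_gap: 0.0846
clock: 32.6
tcp_pos: [0.6218, 0.2018, 0.2085]
orientation: [0.0, -0.186, 0.983, -0.0]
wrist_force: [0.2, -1.1, 0.9]
finger_gap: 0.0507
clock: 33.02
tcp_pos: [0.6216, 0.202, 0.2247]
orientation: [0.0, -0.186, 0.983, 0.0]
wrist_force: [-0.2, -0.5, -1.6]
finger_gap: 0.0508
```

View pics/wrist22.png

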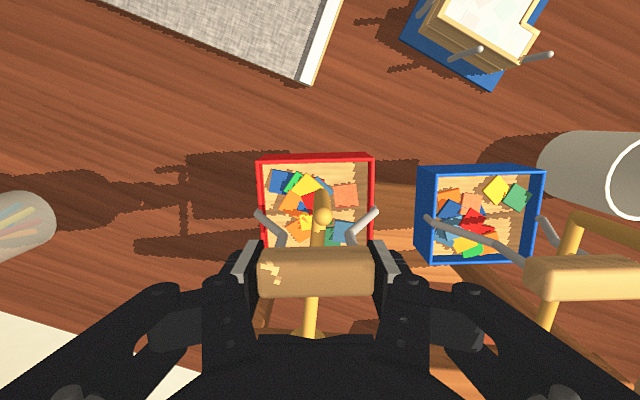

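```bash

python3 -m creep '{"hand":[46,46,46,46,46],"delta_pos":[[0,0,-0.008],[0,0,-0.012],[0,0,-0.012],[0,0,-0.01],[0,0,-0.006]],"turn":[0,0,0,0,0]}'
python3 - <<'E'
from fit import *
c=cam('wrist');save(c,'wrist23.png')
c=cam('scene');cv2.imwrite('pics/scene23.png',cv2.cvtColor(cv2.resize(c['pixels'][90:240,290:440],None,fx=3.6,fy=3.6),cv2.COLOR_RGB2BGR))
P=cloud(c)
E
python3 go.py 451.7 -65 300 180
```

```text
clock: 33.48
tcp_pos: [0.6222, 0.202, 0.2647]
orientation: [0.001, -0.186, 0.983, -0.0]
wrist_force: [1.0, 0.2, -1.9]
finger_gap: 0.0508
turn units 4.28 (deg 21.4) q6=-0.18
clk 33.6 at [622.3 202.1 264.3] yaw -158.6 gap 50.9 F [ 0.2  0.1 -2. ]
tool mm [ 170.6 -267.1  -35.7] units(after turn) [ 0.2133 -0.3338 -0.0446] rows>= 8.0
```

View pics/wrist23.png

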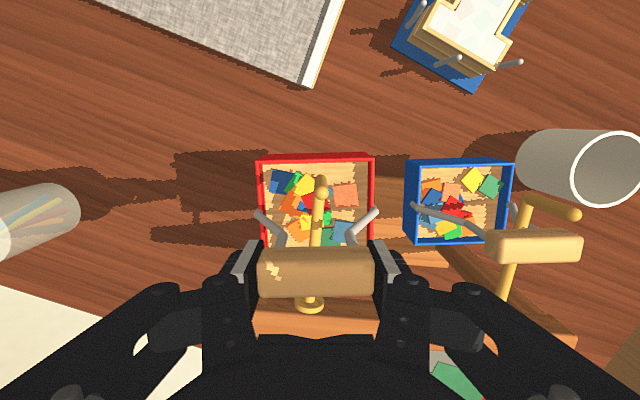

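View pics/scene23.png

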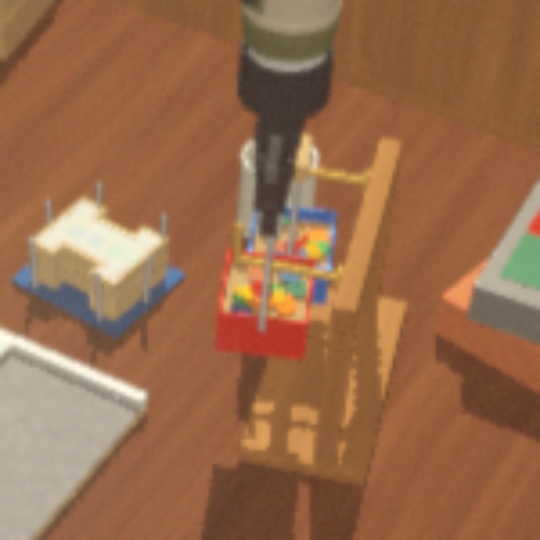

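```bash

python3 -m creep '{"hand":[46,46,46,46,46],"delta_pos":[[0.006,0.0005,0],[0.012,0.001,0],[0.018,0.0016,0],[0.022,0.002,0],[0.024,0.002,0]],"turn":[0,0,0,0,0]}'
python3 -m creep '{"hand":[46,46,46,46,46],"delta_pos":[[0.022,0.002,0],[0.018,0.0016,0],[0.012,0.001,0],[0.006,0.0005,0],[0,0,0]],"turn":[0,0,0,0,0]}'
python3 - <<'E'
from fit import *
c=cam('wrist');save(c,'wrist24.png')
E
python3 go.py 452 -65 260 180
```

```text
clock: 34.0
tcp_pos: [0.5573, 0.183, 0.2615]
orientation: [-0.001, -0.186, 0.983, -0.0]
wrist_force: [1.1, -0.2, -2.2]
finger_gap: 0.0509
clock: 34.42
tcp_pos: [0.5124, 0.1699, 0.2625]
orientation: [-0.0, -0.186, 0.983, -0.0]
wrist_force: [0.4, 0.2, -2.4]
finger_gap: 0.0511
turn units 4.28 (deg 21.4) q6=-0.20
clk 34.5 at [513.4 170.1 262.5] yaw -158.6 gap 51.0 F [ 1.2 -0.1 -2.1]
tool mm [  61.4 -235.1    2.5] units(after turn) [ 0.0767 -0.2938  0.0032] rows>= 6.0
```

View pics/wrist24.png

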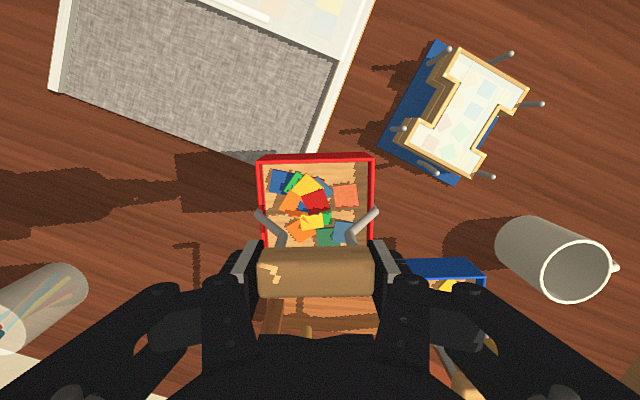

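```bash

python3 -m creep '{"hand":[46,46,46,46,46],"delta_pos":[[0,0,0],[0,0,0],[0,0,0],[0,0,0],[0,0,0]],"turn":[0.5,0.8,0.8,0.8,0.6]}' >/dev/null
python3 -m creep '{"hand":[46,46,46,46,46],"delta_pos":[[0.0015,-0.006,0],[0.003,-0.012,0],[0.005,-0.018,0],[0.006,-0.024,0],[0.007,-0.026,0]],"turn":[0.4,0.4,0,0,0]}' >/dev/null
python3 -m creep '{"hand":[46,46,46,46,46],"delta_pos":[[0.007,-0.026,0],[0.007,-0.026,0],[0.007,-0.026,0],[0.007,-0.026,0],[0.007,-0.026,0]],"turn":[0,0,0,0,0]}' >/dev/null
python3 -m creep '{"hand":[46,46,46,46,46],"delta_pos":[[0.006,-0.024,0],[0.005,-0.021,0],[0.004,-0.017,0],[0.003,-0.012,0],[0.0015,-0.006,0]],"turn":[0,0,0,0,0]}' 
python3 go.py 452 -65 170 180
python3 - <<'E'
from fit import *
c=cam('wrist');save(c,'wrist25.png')
for n in('top','scene'):
    c=cam(n);P=cloud(c);H,S,V=cols(c); save(c,n+'25.png')
E
```

```text
clock: 36.13
tcp_pos: [0.4523, -0.0681, 0.2625]
orientation: [0.0, 0.002, 1.0, -0.0]
wrist_force: [0.6, -0.8, -1.6]
finger_gap: 0.0508
turn units -0.04 (deg -0.2) q6=-0.32
clk 36.1 at [452.3 -68.1 262.5] yaw 179.8 gap 50.8 F [ 0.6 -0.8 -1.6]
tool mm [ 0.3  3.1 92.5] units(after turn) [0.0004 0.0039 0.1157] rows>= 3.0
```

View pics/wrist25.png

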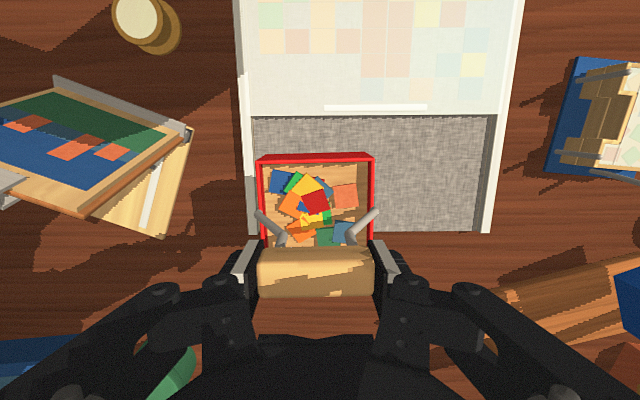

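View pics/scene25.png

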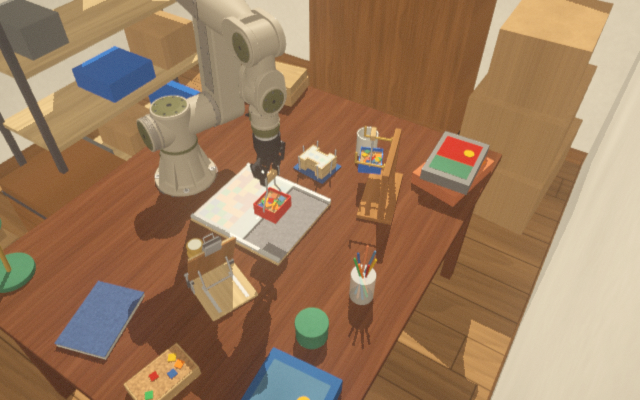

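```bash

python3 -m creep '{"hand":[46,46,46,46,46],"delta_pos":[[0,0.002,0.008],[0,0.002,0.014],[0,0,0.018],[0,0,0.02],[0,0,0.02]],"turn":[0,0,0,0,0]}' >/dev/null
python3 -m creep '{"hand":[46,46,46,46,46],"delta_pos":[[0,0,0.018],[0,0,0.016],[0,0,0.012],[0,0,0.008],[0,0,0.003]],"turn":[0,0,0,0,0]}' 
python3 -m creep '{"hand":[46,46,46,46,46],"delta_pos":[[0,0,0],[0,0,0],[0,0,0],[0,0,0],[0,0,0]],"turn":[0,0,0,0,0]}' 
python3 - <<'E'
from fit import *
c=cam('wrist');save(c,'wrist26.png')
c=cam('scene');P=cloud(c); cv2.imwrite('pics/scene26.png',cv2.cvtColor(cv2.resize(c['pixels'][150:270,200:340],None,fx=4,fy=4),cv2.COLOR_RGB2BGR))
E
```

```text
clock: 37.12
tcp_pos: [0.4519, -0.0628, 0.1519]
orientation: [-0.001, 0.0, 1.0, 0.0]
wrist_force: [0.8, -0.0, -0.8]
finger_gap: 0.0509
clock: 37.53
tcp_pos: [0.4528, -0.0637, 0.1536]
orientation: [0.001, 0.001, 1.0, -0.0]
wrist_force: [0.4, -0.8, -1.4]
finger_gap: 0.0509
```

View pics/scene26.png

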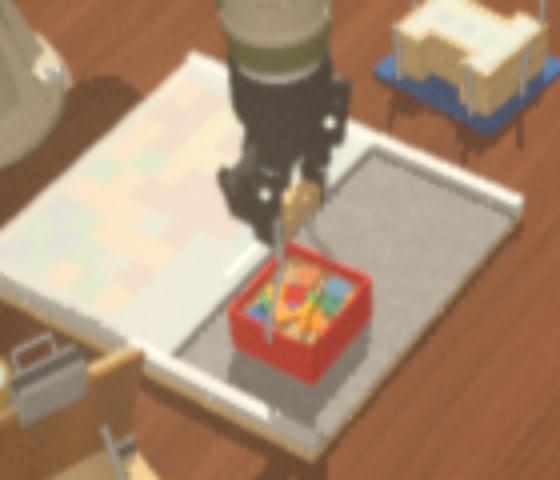

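Lower in ~1.5 mm steps, watching the load transfer.

```bash

python3 -m creep '{"hand":[46,46,46,46,46],"delta_pos":[[0,0,0.002],[0,0,0.001],[0,0,0],[0,0,0],[0,0,0]],"turn":[0,0,0,0,0]}' 
python3 -m creep '{"hand":[46,46,46,46,46],"delta_pos":[[0,0,0.001],[0,0,0.001],[0,0,0],[0,0,0],[0,0,0]],"turn":[0,0,0,0,0]}'
python3 -m creep '{"hand":[46,46,46,46,46],"delta_pos":[[0,0,0.001],[0,0,0],[0,0,0],[0,0,0],[0,0,0]],"turn":[0,0,0,0,0]}'
python3 -c "
from h import *
for i in range(3):
    cam('wrist'); print(np.round(st()['wrist_force'],2))"
```

```text
clock: 38.05
tcp_pos: [0.4524, -0.0635, 0.1505]
orientation: [-0.0, 0.001, 1.0, -0.0]
wrist_force: [0.2, 0.9, -1.3]
finger_gap: 0.051
clock: 38.47
tcp_pos: [0.4524, -0.0635, 0.149]
orientation: [0.0, 0.001, 1.0, -0.0]
wrist_force: [-0.9, 0.1, -1.4]
finger_gap: 0.0511
clock: 38.88
tcp_pos: [0.4527, -0.0635, 0.1487]
orientation: [0.0, 0.001, 1.0, -0.0]
wrist_force: [-1.7, 2.2, 5.3]
finger_gap: 0.0509
[-1.44  2.52  4.82]
[-0.73  1.02  5.15]
[-2.45  0.73  6.04]
```

```bash

python3 -m creep '{"hand":[46,46,46,46,46],"delta_pos":[[0,0,-0.0007],[0,0,0],[0,0,0],[0,0,0],[0,0,0]],"turn":[0,0,0,0,0]}' 
python3 -m creep '{"hand":[54,60,68,76,85],"delta_pos":[[0,0,0],[0,0,0],[0,0,0],[0,0,0],[0,0,0]],"turn":[0,0,0,0,0]}'
python3 -m creep '{"hand":[85,85,85,85,85],"delta_pos":[[0,0,0],[0,0,-0.01],[0,0,-0.02],[0,0,-0.03],[0,0,-0.03]],"turn":[0,0,0,0,0]}'
python3 -m creep '{"hand":[85,85,85,85,85],"delta_pos":[[0,0,-0.03],[0,0,-0.03],[0,0,-0.03],[0,0,-0.03],[0,0,0]],"turn":[0,0,0,0,0]}'
python3 go.py 582 335 320 201.5
python3 - <<'E'
from fit import *
c=cam('wrist');save(c,'wrist27.png')
c=cam('top');save(c,'top27.png')
E
```

```text
clock: 39.45
tcp_pos: [0.4525, -0.0636, 0.1487]
orientation: [0.0, 0.001, 1.0, -0.0]
wrist_force: [0.4, 0.4, 1.5]
finger_gap: 0.0513
clock: 39.87
tcp_pos: [0.4524, -0.0636, 0.1487]
orientation: [-0.0, 0.001, 1.0, -0.0]
wrist_force: [0.6, 0.4, -0.5]
finger_gap: 0.0845
clock: 40.28
tcp_pos: [0.4518, -0.0633, 0.2217]
orientation: [-0.001, 0.001, 1.0, 0.0]
wrist_force: [1.1, -0.2, 0.5]
finger_gap: 0.0852
clock: 40.7
tcp_pos: [0.4541, -0.064, 0.3221]
orientation: [0.004, 0.001, 1.0, -0.001]
wrist_force: [1.2, 0.1, 0.9]
finger_gap: 0.0854
turn units -4.32 (deg -21.6) q6=-0.31
clk 40.7 at [454.1 -64.  322.1] yaw 179.9 gap 85.4 F [1.2 0.1 0.9]
tool mm [-265.2  324.4    2.1] units(after turn) [-0.3315  0.4055  0.0026] rows>= 11.0
```

View pics/wrist27.png

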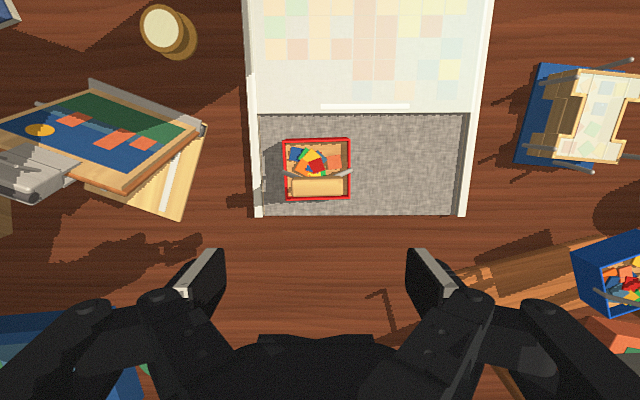

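View pics/top27.png

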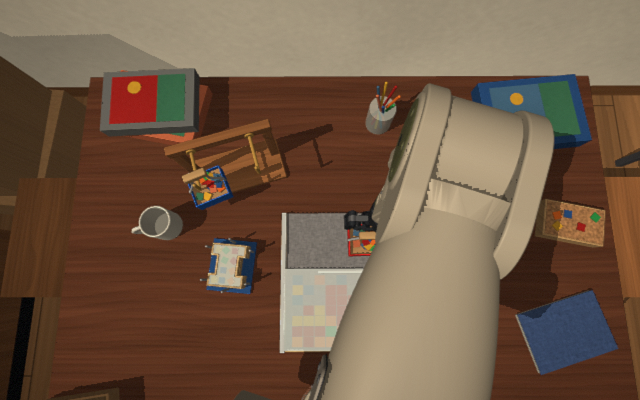

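```bash

python3 -m creep '{"hand":[85,85,85,85,85],"delta_pos":[[0,0,0],[0,0,0],[0,0,0],[0,0,0],[0,0,0]],"turn":[-0.88,-0.88,-0.88,-0.88,-0.88]}' >/dev/null
python3 -m creep '{"hand":[85,85,85,85,85],"delta_pos":[[-0.015,0.018,0],[-0.025,0.031,0],[-0.03,0.037,0],[-0.03,0.037,0],[-0.03,0.037,0]],"turn":[0,0,0,0,0]}' >/dev/null
python3 -m creep '{"hand":[85,85,85,85,85],"delta_pos":[[-0.03,0.037,0],[-0.03,0.037,0],[-0.03,0.037,0],[-0.03,0.037,0],[-0.03,0.037,0]],"turn":[0,0,0,0,0]}' >/dev/null
python3 -m creep '{"hand":[85,85,85,85,85],"delta_pos":[[-0.025,0.031,0],[-0.016,0.019,0],[0,0,0],[0,0,0],[0,0,0]],"turn":[0,0,0,0,0]}' 
python3 go.py 582.2 335.6 280 202
python3 - <<'E'
from fit import *
c=cam('wrist');save(c,'wrist28.png')
P=cloud(c)
rect(P,P[...,2]>0,(0.219,0.23),(.5,.65,.27,.4),' gripblue')
E
```

```text
clock: 42.47
tcp_pos: [0.5723, 0.3249, 0.3156]
orientation: [-0.001, -0.19, 0.982, -0.0]
wrist_force: [0.3, -0.8, 0.1]
finger_gap: 0.0851
turn units -0.02 (deg -0.1) q6=0.01
clk 42.5 at [572.3 324.9 315.6] yaw -158.1 gap 85.1 F [ 0.3 -0.8  0.1]
tool mm [-13.2   6.2  35.6] units(after turn) [-0.0165  0.0078  0.0445] rows>= 1.0
 gripblue n 1421 centre 582.3 336.1 size 50.9 18.2 long axis yaw -66.6 z med 0.2238 mean [581.4 335.8]
```

View pics/wrist28.png

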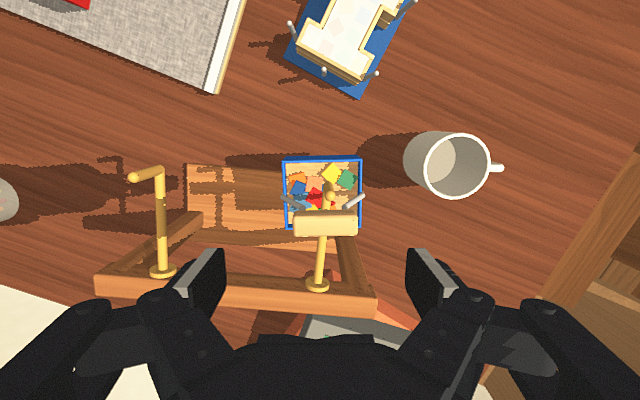

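```bash

python3 -m creep '{"hand":[85,85,85,85,85],"delta_pos":[[-0.0165,0.0083,0],[0,0,0.01],[0,0,0.02],[0,0,0.025],[0,0,0.015]],"turn":[-0.25,0,0,0,0]}' 
python3 go.py 582.2 336 209 203
python3 - <<'E'
from fit import *
c=cam('wrist');save(c,'wrist29.png')
P=cloud(c)
rect(P,P[...,2]>0,(0.219,0.23),(.5,.65,.27,.4),' gripblue')
E
```

```text
clock: 42.93
tcp_pos: [0.5819, 0.3349, 0.2587]
orientation: [-0.001, -0.2, 0.98, -0.0]
wrist_force: [0.0, 0.1, -1.3]
finger_gap: 0.0851
turn units 0.01 (deg 0.0) q6=0.00
clk 42.9 at [581.9 334.9 258.7] yaw -157.0 gap 85.1 F [ 0.   0.1 -1.3]
tool mm [-0.7  0.9 49.7] units(after turn) [-0.0009  0.0011  0.0622] rows>= 2.0
 gripblue n 2457 centre 581.7 336.1 size 52.0 17.7 long axis yaw -66.6 z med 0.2238 mean [581.  335.7]
```

View pics/wrist29.png

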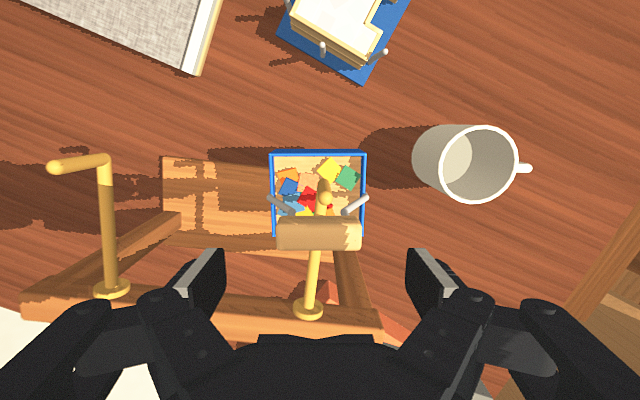

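```bash

python3 -m creep '{"hand":[85,85,85,85,85],"delta_pos":[[0,0.001,0.015],[0,0,0.02],[0,0,0.017],[0,0,0.01],[0,0,0]],"turn":[0,0,0,0,0]}' 
python3 -m creep '{"hand":[85,85,85,85,85],"delta_pos":[[0,0,0],[0,0,0],[0,0,0],[0,0,0],[0,0,0]],"turn":[0,0,0,0,0]}' 
python3 - <<'E'
from fit import *
c=cam('wrist');save(c,'wrist30.png')
E
```

```text
clock: 43.4
tcp_pos: [0.5812, 0.3359, 0.2094]
orientation: [-0.002, -0.2, 0.98, -0.0]
wrist_force: [-0.1, -0.4, -0.6]
finger_gap: 0.0849
clock: 43.82
tcp_pos: [0.5826, 0.3374, 0.2119]
orientation: [0.001, -0.201, 0.98, 0.0]
wrist_force: [0.4, -0.1, -0.6]
finger_gap: 0.0856
```

View pics/wrist30.png

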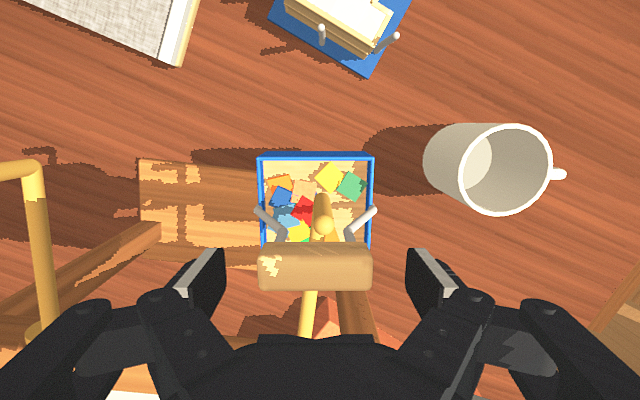

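```bash

python3 -m creep '{"hand":[85,85,85,85,85],"delta_pos":[[0,-0.0005,0.0035],[0,0,0],[0,0,0],[0,0,0],[0,0,0]],"turn":[0,0,0,0,0]}' 
python3 -m creep '{"hand":[46,46,46,46,46],"delta_pos":[[0,0,0],[0,0,0],[0,0,0],[0,0,0],[0,0,0]],"turn":[0,0,0,0,0]}' 50
python3 -m creep '{"hand":[46,46,46,46,46],"delta_pos":[[0,0,0],[0,0,-0.004],[0,0,-0.006],[0,0,-0.008],[0,0,-0.01]],"turn":[0,0,0,0,0]}'
python3 -m creep '{"hand":[46,46,46,46,46],"delta_pos":[[0,0,-0.01],[0,0,-0.01],[0,0,-0.01],[0,0,-0.008],[0,0,-0.005]],"turn":[0,0,0,0,0]}'
python3 - <<'E'
from fit import *
c=cam('wrist');save(c,'wrist31.png')
E
python3 go.py 452 66 265 180
```

```text
clock: 44.28
tcp_pos: [0.5824, 0.3369, 0.2083]
orientation: [-0.0, -0.201, 0.98, -0.0]
wrist_force: [0.2, 0.2, 0.6]
finger_gap: 0.085
clock: 44.7
tcp_pos: [0.5826, 0.3369, 0.2086]
orientation: [0.0, -0.201, 0.98, -0.0]
wrist_force: [-0.2, -1.3, 1.4]
finger_gap: 0.0511
clock: 45.12
tcp_pos: [0.582, 0.3368, 0.2306]
orientation: [-0.001, -0.201, 0.98, -0.0]
wrist_force: [0.6, 0.0, -2.3]
finger_gap: 0.0514
clock: 45.53
tcp_pos: [0.5828, 0.3371, 0.2667]
orientation: [0.001, -0.201, 0.98, 0.0]
wrist_force: [-0.7, 0.6, -1.7]
finger_gap: 0.0509
turn units 4.63 (deg 23.2) q6=0.00
clk 45.6 at [582.9 337.1 267.1] yaw -156.8 gap 51.0 F [-0.7  0.4 -1.3]
tool mm [ 130.9 -271.1    2.1] units(after turn) [ 0.1636 -0.3389  0.0026] rows>= 8.0
```

View pics/wrist31.png

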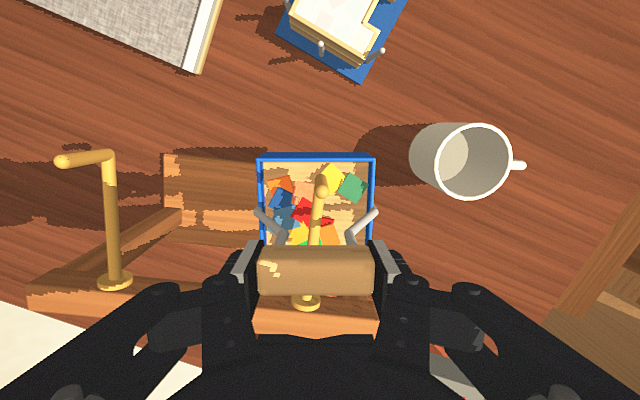

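```bash

python3 -m creep '{"hand":[46,46,46,46,46],"delta_pos":[[0.006,0.0007,0],[0.012,0.0014,0],[0.018,0.002,0],[0.022,0.0026,0],[0.024,0.0028,0]],"turn":[0,0,0,0,0]}'
python3 -m creep '{"hand":[46,46,46,46,46],"delta_pos":[[0.022,0.0026,0],[0.018,0.002,0],[0.012,0.0014,0],[0.006,0.0007,0],[0,0,0]],"turn":[0,0,0,0,0]}'
python3 -m creep '{"hand":[46,46,46,46,46],"delta_pos":[[0,0,0],[0,0,0],[0,0,0],[0,0,0],[0,0,0]],"turn":[0.5,0.8,0.8,0.8,0.6]}' 
python3 -m creep '{"hand":[46,46,46,46,46],"delta_pos":[[0,0,0],[0,0,0],[0,0,0],[0,0,0],[0,0,0]],"turn":[0.6,0.5,0,0,0]}' 
python3 - <<'E'
from fit import *
c=cam('wrist');save(c,'wrist32.png')
E
python3 go.py 452 68 265 180
```

```text
clock: 46.0
tcp_pos: [0.5182, 0.3177, 0.2641]
orientation: [-0.001, -0.201, 0.98, -0.0]
wrist_force: [0.8, -0.6, -2.5]
finger_gap: 0.0507
clock: 46.42
tcp_pos: [0.473, 0.3045, 0.2651]
orientation: [-0.0, -0.201, 0.98, -0.0]
wrist_force: [0.3, -0.3, -2.8]
finger_gap: 0.0513
clock: 46.83
tcp_pos: [0.475, 0.3049, 0.2647]
orientation: [-0.0, -0.048, 0.999, -0.0]
wrist_force: [-0.1, 0.7, -2.9]
finger_gap: 0.051
clock: 47.25
tcp_pos: [0.4747, 0.3048, 0.2649]
orientation: [-0.0, -0.002, 1.0, -0.0]
wrist_force: [-0.6, 0.4, -3.1]
finger_gap: 0.051
turn units 0.04 (deg 0.2) q6=0.43
clk 47.3 at [474.6 304.8 264.9] yaw -179.8 gap 51.0 F [-0.4 -1.1 -2.8]
tool mm [ 2.260e+01 -2.368e+02 -1.000e-01] units(after turn) [ 2.83e-02 -2.96e-01 -1.00e-04] rows>= 6.0
```

View pics/wrist32.png

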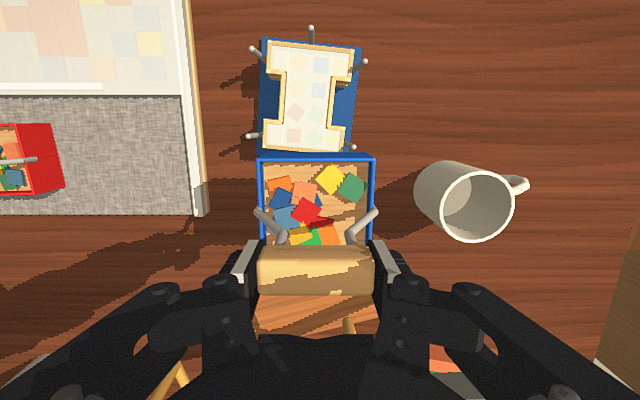

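```bash

python3 -m creep '{"hand":[46,46,46,46,46],"delta_pos":[[0.001,-0.006,0],[0.001,-0.012,0],[0.002,-0.018,0],[0.002,-0.024,0],[0.003,-0.028,0]],"turn":[0,0,0,0,0]}' >/dev/null
python3 -m creep '{"hand":[46,46,46,46,46],"delta_pos":[[0.003,-0.028,0],[0.003,-0.028,0],[0.003,-0.028,0],[0.003,-0.026,0],[0.002,-0.024,0]],"turn":[0,0,0,0,0]}' >/dev/null
python3 -m creep '{"hand":[46,46,46,46,46],"delta_pos":[[0.002,-0.022,0],[0.002,-0.02,0],[0.001,-0.016,0],[0.0005,-0.01,0],[0,-0.006,0]],"turn":[0,0,0,0,0]}'
python3 - <<'E'
from fit import *
c=cam('wrist');save(c,'wrist33.png')
E
python3 go.py 452 68 153 180
```

```text
clock: 48.55
tcp_pos: [0.4517, 0.0663, 0.2654]
orientation: [0.0, -0.0, 1.0, -0.0]
wrist_force: [0.2, -0.3, -2.9]
finger_gap: 0.0507
turn units 0.01 (deg 0.0) q6=-0.03
clk 48.6 at [451.9  66.3 265.3] yaw -180.0 gap 50.8 F [ 0.4 -0.5 -3.2]
tool mm [-1.000e-01  1.700e+00  1.123e+02] units(after turn) [-0.0002  0.0022  0.1404] rows>= 3.0
```

View pics/wrist33.png

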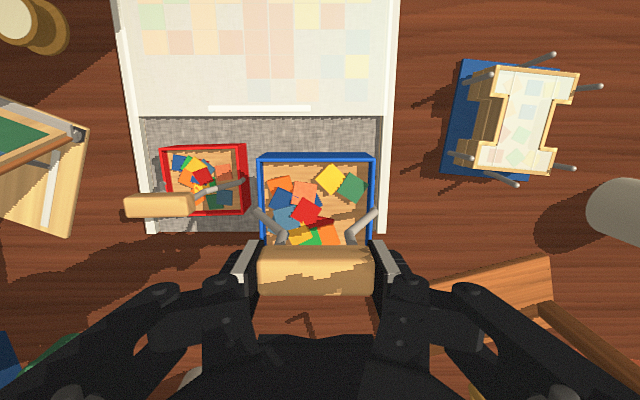

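```bash

python3 -m creep '{"hand":[46,46,46,46,46],"delta_pos":[[0,0.001,0.008],[0,0.001,0.014],[0,0,0.018],[0,0,0.02],[0,0,0.02]],"turn":[0,0,0,0,0]}' >/dev/null
python3 -m creep '{"hand":[46,46,46,46,46],"delta_pos":[[0,0,0.018],[0,0,0.016],[0,0,0.013],[0,0,0.009],[0,0,0.003]],"turn":[0,0,0,0,0]}' 
python3 -m creep '{"hand":[46,46,46,46,46],"delta_pos":[[0,0,0.002],[0,0,0],[0,0,0],[0,0,0],[0,0,0]],"turn":[0,0,0,0,0]}' 
python3 -m creep '{"hand":[46,46,46,46,46],"delta_pos":[[0,0,0.001],[0,0,0.001],[0,0,0],[0,0,0],[0,0,0]],"turn":[0,0,0,0,0]}'
```

```text
clock: 49.43
tcp_pos: [0.4512, 0.0702, 0.1524]
orientation: [-0.001, -0.002, 1.0, 0.0]
wrist_force: [-0.9, 0.2, -1.7]
finger_gap: 0.051
clock: 49.85
tcp_pos: [0.4526, 0.0696, 0.1529]
orientation: [0.001, -0.001, 1.0, -0.0]
wrist_force: [0.5, -0.1, -2.9]
finger_gap: 0.0508
clock: 50.27
tcp_pos: [0.4522, 0.0695, 0.1507]
orientation: [-0.0, -0.001, 1.0, -0.0]
wrist_force: [0.5, -0.3, -2.1]
finger_gap: 0.0511
```

```bash

python3 -m creep '{"hand":[46,46,46,46,46],"delta_pos":[[0,0,0.001],[0,0,0.0007],[0,0,0],[0,0,0],[0,0,0]],"turn":[0,0,0,0,0]}'
python3 -m creep '{"hand":[46,46,46,46,46],"delta_pos":[[0,0,0.0007],[0,0,0],[0,0,0],[0,0,0],[0,0,0]],"turn":[0,0,0,0,0]}'
```

```text
clock: 50.68
tcp_pos: [0.4522, 0.0695, 0.1494]
orientation: [-0.0, -0.001, 1.0, -0.0]
wrist_force: [0.3, -0.6, -2.6]
finger_gap: 0.0511
clock: 51.1
tcp_pos: [0.4522, 0.0695, 0.1489]
orientation: [0.0, -0.001, 1.0, -0.0]
wrist_force: [0.3, -0.1, -2.5]
finger_gap: 0.0512
```

```bash

python3 -m creep '{"hand":[46,46,46,46,46],"delta_pos":[[0,0,0.0008],[0,0,0],[0,0,0],[0,0,0],[0,0,0]],"turn":[0,0,0,0,0]}'
python3 -m creep '{"hand":[46,46,46,46,46],"delta_pos":[[0,0,0.0005],[0,0,0],[0,0,0],[0,0,0],[0,0,0]],"turn":[0,0,0,0,0]}'
```

```text
clock: 51.52
tcp_pos: [0.4524, 0.0696, 0.1487]
orientation: [0.0, -0.001, 1.0, -0.0]
wrist_force: [-2.7, 0.2, 4.9]
finger_gap: 0.0509
clock: 51.93
tcp_pos: [0.4525, 0.0696, 0.1487]
orientation: [0.001, -0.001, 1.0, -0.0]
wrist_force: [-3.5, 0.5, 8.9]
finger_gap: 0.0506
```

```bash

python3 -m creep '{"hand":[46,46,46,46,46],"delta_pos":[[0,0,-0.0012],[0,0,0],[0,0,0],[0,0,0],[0,0,0]],"turn":[0,0,0,0,0]}' 
python3 -m creep '{"hand":[54,60,68,76,85],"delta_pos":[[0,0,0],[0,0,0],[0,0,0],[0,0,0],[0,0,0]],"turn":[0,0,0,0,0]}'
python3 -m creep '{"hand":[85,85,85,85,85],"delta_pos":[[0,0,0],[0,0,-0.01],[0,0,-0.02],[0,0,-0.03],[0,0,-0.03]],"turn":[0,0,0,0,0]}'
python3 -m creep '{"hand":[85,85,85,85,85],"delta_pos":[[0,0,-0.03],[0,0,-0.03],[0,0,-0.03],[0,0,-0.03],[0,0,0]],"turn":[0,0,0,0,0]}'
python3 - <<'E'
from trayw import *
for n in('wrist','scene','top'):
    c=cam(n);save(c,n+'34.png')
    if n=='scene':
        P=cloud(c)
        m=(abs(P[...,0]-.43)<.12)&(abs(P[...,1]+.31)<.12)&(P[...,2]>.1)&(P[...,2]<.24)
        q=P[m]; u=np.array([.932,-.362]); h=np.array([.378,-.2907])
        r=(q[:,:2]-h)@u; print('stand back pts',len(q)); 
        for z in(.11,.14,.17,.19,.205,.22):
            k=abs(q[:,2]-z)<.008; print(z,k.sum(),np.round(np.median(r[k])*1000,1), 'ang',np.round(np.degrees(np.arctan2(z-.022,np.median(r[k]))),1))
E
```

```text
clock: 52.35
tcp_pos: [0.4524, 0.0695, 0.1487]
orientation: [0.0, -0.001, 1.0, -0.0]
wrist_force: [-1.1, 0.9, 0.2]
finger_gap: 0.051
clock: 52.77
tcp_pos: [0.4522, 0.0695, 0.1487]
orientation: [-0.0, -0.001, 1.0, -0.0]
wrist_force: [-0.2, 0.7, -0.8]
finger_gap: 0.0843
clock: 53.18
tcp_pos: [0.4516, 0.0696, 0.2217]
orientation: [-0.001, -0.001, 1.0, -0.0]
wrist_force: [0.7, 0.2, -0.2]
finger_gap: 0.0848
clock: 53.6
tcp_pos: [0.454, 0.0695, 0.3221]
orientation: [0.004, -0.001, 1.0, -0.0]
wrist_force: [-0.0, 1.0, -0.2]
finger_gap: 0.0854
stand back pts 836
0.11 99 36.9 ang 67.3
0.14 100 48.1 ang 67.8
0.17 194 57.0 ang 68.9
0.19 44 68.5 ang 67.8
0.205 58 73.7 ang 68.1
0.22 141 69.8 ang 70.6
```

View pics/wrist34.png

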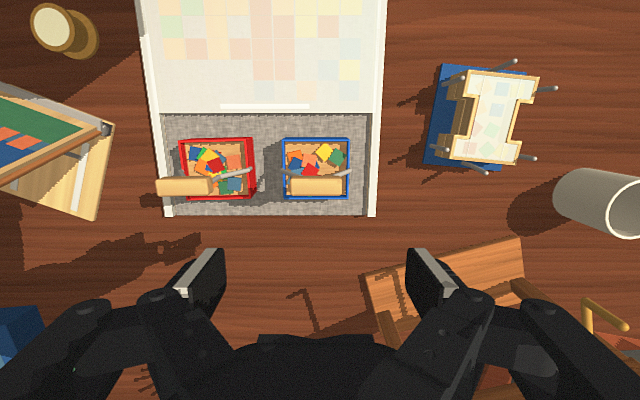

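View pics/scene34.png

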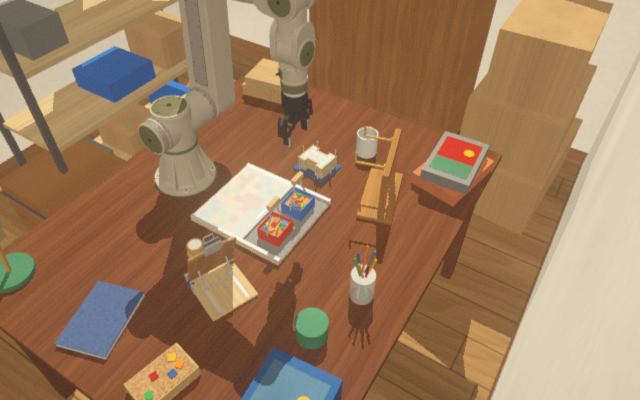

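View pics/top34.png

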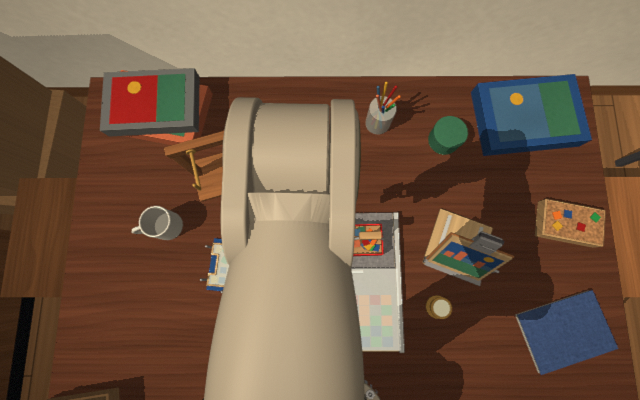

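```bash
python3 - <<'E'
from trayw import *
c=cam('wrist');P=cloud(c);H,S,V=cols(c)
r=fitI(c,.056,.388,.2935,-5.5,bright(c)); print('pile top',np.round(r[0],1),round(r[1],3))
rect(P,((H<8)|(H>172))&(S>140),(.045,.075),(.36,.54,-.13,.0),'red rim')
rect(P,(H>95)&(H<125)&(S>140),(.045,.075),(.36,.54,.0,.14),'blue rim')
rect(P,(S<70)&(V<190),(0.007,0.021),(.35,.56,-.16,.17),'felt')
rect(P,P[...,2]>0,(.156,.172),(.4,.5,-.12,-.0),'red grip'); rect(P,P[...,2]>0,(.156,.172),(.4,.5,.0,.12),'blue grip')
print(env.hand_in()); print(st()['clock'])
E
```

```text
pile top [387.5 293.6  -5.4] 0.018
red rim n 392 centre 488.4 -56.6 size 93.7 33.8 long axis yaw -67.4 z med 0.0585 mean [485.4 -49.8]
blue rim n 220 centre 489.1 69.2 size 86.8 9.8 long axis yaw -86.1 z med 0.0595 mean [489.8  70.7]
felt n 10511 centre 454.9 -0.5 size 291.4 149.2 long axis yaw -89.9 z med 0.0142 mean [445.3   6.2]
red grip n 1024 centre 453.4 -63.1 size 52.1 18.5 long axis yaw -88.4 z med 0.1638 mean [452.3 -61.9]
blue grip n 995 centre 451.9 69.1 size 51.9 17.3 long axis yaw -89.7 z med 0.1640 mean [451.2  69.2]
the job is handed in; nothing more can be done
None
the job is handed in; nothing more can be done
```

The job is done and handed in at about 54 s, in the order asked. No verdict is reported.

- **Picture board:** I swung it up by its clip to about 70° and let go. It stayed open in every later picture. Depth readings on its back face gave 67–71°, which fits fully open within the noise.
- **Sorting trays:** Two trays were present, and both are stacked inside the guide wires of the blue dock. The lower tray was measured at about (387.8, 293.3) mm and the top one at (387.5, 293.6) mm. Their headings agree with the dock to within about 0.3°. The dock itself read (386.8, 293.5) mm from the top camera and (388.5, 292.2) mm from the wrist camera, a disagreement of about 2 mm.
- **Baskets:** I unhooked the red and the blue basket and set both on the felt strip. The contact force stayed at or below 9 N. The last check put the grip centres at (453, -63) mm and (452, 69) mm. Grip tops were at about 164 mm, which is what upright on the felt should give. The pieces were still inside.
- **Left alone:** The tumbler, loupe, tin and mug looked undisturbed in the last pictures, and the gripper was clear of everything.

One check failed: the colour fits of the basket rims caught only part of each rim, so I relied on the grip measurements and the picture for the basket positions.

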